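# Pack the practice kit into its foam case

## Robot

A 7-joint arm with a two-finger parallel gripper is mounted at the origin on the work surface. World frame = base frame: x ahead of the robot, y to its left, z up, the work surface at z = 0. Lengths are in m, angles in rad, forces in N, time in s.
With the tool pointing down it reaches from about 0.4 to 0.9 m from the base axis. Payload 5.6 kg.
Tool frame: the origin (TCP) lies on the centre line of the jaws, within the pads' length; the fingertips stand 19 mm ahead of it and the grasp point (between the pads) is the TCP (robot.finger_overhang is the distance from the TCP to the fingertips, in m); y points along the fingers, x is the direction in which the jaws open and shut, and the axes are right-handed (so a half turn about y gives the same grasp; the last joint's range is limited). The gripper opens to 92 mm and grips with 3 to 60 N. Pads are 20 mm wide; open, the fingers measure 128 mm over their backs; the gripper's body (75 mm by 189 mm) begins 69 mm behind the grasp point.
Start: joints at [-0.043, 0.468, -0.012, 1.603, 0.006, 1.071, -0.056], TCP at [0.65, -0, 0.234] pointing down, gripper open.
Joint ranges: [-2.53, 2.53], [-0.31, 2.02], [-1.57, 1.55], [0.28, 2.44], [-1.29, 4.43], [0.15, 1.84], [-2.92, 2.92]. Speed limits (rad/s): [2.57, 2.57, 3.14, 3.14, 3.14, 3.14, 3.14].

## Interface

Orientations are given as [roll, pitch, yaw] about the fixed x, y, z axes, in that order (R = Rz(yaw) Ry(pitch) Rx(roll)).
In Python, from station import sense, vision, robot, nets gives the robot as it stands.
- The arm moves only by the shell command python3 -m inch 'ROWS' [FORCE]. ROWS is JSON, one flat list of numbers, 5 for each row, row after row: the gripper command: -1 is fully open, 1 is shut, values between are in proportion, then the shift along the tool's x, y, z in units of 50 mm (1.0 is 50 mm), then the turn about the tool's y in units of 5 degrees (1.0 is 5 degrees). In form: [fingers, tx, ty, tz, spin, fingers, tx, ty, tz, spin, ...]. A call has 1 to 10 rows; each row shifts and turns the commanded pose from where the row before left it, along the tool's axes as they then stand; what a row does not reach is not made up. A row lasts 1/10 s, in which the tool goes at most 50 mm and 8.59 degrees, less where a joint would pass 70% of its speed; a pose out of reach is approached as far as the arm can. A call is refused whole if a number of a shift passes 1 or a number of a turn 1, either way. A call with a gripper value outside its range is refused whole. The fingers move at their own pace and stop on an object; FORCE is the grip in N (left out, the last holds). Time passes only in rows, so rows that do not move let the fingers close. It gives the time, the measured TCP pose, the force and the opening at its end, in the units of the state.
- sense(): the state, without advancing time (a new reading comes with each control period).
- vision.camera(name): name is "scene" or "side" or "wrist"; returns a dict with "img" (400x640x3 uint8, red, green, blue), "z_map" (400x640 float32, m along the optical axis (not along the pixel's ray), 0 where there is no reading), "fx", "fy", "cx", "cy" (pixels), "origin" and "rotation" of the camera in the world. Camera axes: x right, y down, z forward; pixel columns grow to the right and rows downward; lengths in m; the calibration is good to about 2 mm. A picture is of the moment at which its call begins.
- robot.job_done(): hands the job in, once; it reports no verdict.
Trained networks look in the newest picture that a camera, given by its name, has taken for a name from the list of things; names that differ only in an ending like _2 or _b are one class to them, and where a whole thing is asked for, a point or a joint stands for the part that bears it (a point fixed in the world has none). Each returns a list of dicts, best first, with "p" (0 to 1); they miss things now and then, are a little off and sometimes report something else, mostly with a low value. They report only what shows in the picture. A call takes as long as a camera call. They do not tell look-alikes from the thing itself.
- nets.recognise(thing, camera): "rect" ([left, top, right, bottom] in pixels, round what is visible of it).
- nets.pinpoint(thing, camera): "at" ([column, row] in pixels: a listed point, or the origin of a listed thing).
The state is a dict: "clock": time; "joint_pos": joint angles; "qd": joint speeds; "joint_efforts": joint torques, N m; "position": TCP position; "tcp_rot": TCP orientation; "ft_force": force on the tool from outside, world axes, zero at the start; "moment": the same for the moment, N m; "gripper_width": opening from 0.0 (shut) to 1.0 (fully open).
Only numpy, scipy, OpenCV 4.12 (cv2) and the standard library are available. Lean on these libraries where they do the work, as an engineer would, in place of code of your own. Each camera call takes 0.05 s, during which the arm holds its last target. There are 200 camera calls.

## Task

Class is over: pack the trainer's practice kit into its foam case. Slide every practice panel that stands in the white rack straight up out of its slot and push it all the way down into the foam slot of its own width, keeping it upright on the way, and press every green base plate with an orange grip into the foam cutout of its own shape until the plate is flush with the foam. Some pieces may be missing (their cutouts stay empty), the order is free, and the other things on the table stay where they are.

Things in the scene. Friction and masses are not known exactly. Their poses are not given: they have to be found in the camera images.
- ell_mid (a point): Centre of the loose teal-green L base plate with orange grip, half-way up (28 mm above its underside), on the grip's vertical axis; z up. Plate 20 mm thick, L-shaped: from the grip axis, the outline is x -30..4 by y -22..52 plus x 4..44 by y -22..12 mm. The grip stands on the plate: 40 mm along x, 16 along y, 36 high; 56 mm in all. About 120 g. Lies on the table at the start.
- ell_home (a point): Where the L plate's grip axis belongs in the L-shaped foam cutout, on the foam's top face (56 mm above the table); z up, x and y as those of ell_mid when it fits. Cutout 2 mm wider than the plate on every side. When the plate is flush, ell_mid is 8 mm above this point. Its soft floor: see case.
- tee_mid (a point): Centre of the loose teal-green T base plate with orange grip, half-way up (28 mm above its underside), on the grip's vertical axis; z up. Plate 20 mm thick, T-shaped: from the grip axis, the bar is x -37..37 by y -9..25 and the stem x -17..17 by y -49..-9 mm. The grip stands on the plate: 40 mm along x, 16 along y, 36 high; 56 mm in all. About 120 g. Lies on the table at the start.
- tee_home (a point): Where the T plate's grip axis belongs in the T-shaped foam cutout, on the foam's top face (56 mm above the table); z up, x and y as those of tee_mid when it fits. Cutout 2 mm wider than the plate on every side. When the plate is flush, tee_mid is 8 mm above this point. Its soft floor: see case.
- cross_mid (a point): Centre of the loose teal-green plus base plate with orange grip, half-way up (28 mm above its underside), on the grip's vertical axis; z up. Plate 20 mm thick, plus-shaped: two 74 x 30 mm bars crossing at the grip. The grip stands on the plate: 40 mm along x, 16 along y, 36 high; 56 mm in all. About 120 g. Lies on the table at the start.
- cross_home (a point): Where the plus plate's grip axis belongs in the plus-shaped foam cutout, on the foam's top face (56 mm above the table); z up, x and y as those of cross_mid when it fits. Cutout 2 mm wider than the plate on every side. When the plate is flush, cross_mid is 8 mm above this point. Its soft floor: see case.
- wide_mid (a point): Centre (50 mm above the lower edge) of the wide white practice panel with blue top band and pink field: 80 mm wide along its x, 6 mm thick along its y, 100 mm tall along z. 60 g. It stands upright in one of the rack's slots, 50 mm deep in it and 50 mm showing.
- wide_home (a point): Middle of the mouth of the foam slot for the wide panel, on the foam's top (56 mm above the table); slot 84 mm long along x, 10 mm wide along y, 35 mm deep with a firm blue floor.  Panel x along slot x, either way round. Home, wide_mid is 15 mm above this point. Slots lie 32 mm apart in one foam block, ordered wide, middle, narrow along +y.
- middle_mid (a point): Centre (50 mm above the lower edge) of the middle white practice panel with green top band and pink field: 66 mm wide along its x, 6 mm thick along its y, 100 mm tall along z. 60 g. It stands upright in one of the rack's slots, 50 mm deep in it and 50 mm showing.
- middle_home (a point): Middle of the mouth of the foam slot for the middle panel, on the foam's top (56 mm above the table); slot 70 mm long along x, 10 mm wide along y, 35 mm deep with a firm blue floor.  Panel x along slot x, either way round. Home, middle_mid is 15 mm above this point. Slots lie 32 mm apart in one foam block, ordered wide, middle, narrow along +y.
- narrow_mid (a point): Centre (50 mm above the lower edge) of the narrow white practice panel with yellow top band and pink field: 52 mm wide along its x, 6 mm thick along its y, 100 mm tall along z. 60 g. It stands upright in one of the rack's slots, 50 mm deep in it and 50 mm showing.
- narrow_home (a point): Middle of the mouth of the foam slot for the narrow panel, on the foam's top (56 mm above the table); slot 56 mm long along x, 10 mm wide along y, 35 mm deep with a firm blue floor.  Panel x along slot x, either way round. Home, narrow_mid is 15 mm above this point. Slots lie 32 mm apart in one foam block, ordered wide, middle, narrow along +y.
- rack_top (a point): Centre of the top face (58 mm above the table) of the fixed white rack, 100 mm along x, 116 mm along y; three slots along x, 40 mm apart in y, each 85 mm long, 9 mm wide and 50 mm deep. Any panel may be in any slot.
- case: Centre of the underside of the fixed grey case, 226 mm square, 56 mm high, with four black foam blocks (104 mm square, level with its rim, in any order). Each shaped cutout has a blue soft floor 8 mm below the foam top: a plate laid in stands 12 mm proud until pressed with about 7 N; the floor then gives 12 mm and stays down, plate flush.
- target: Bystander: orange domed target button, 72 mm across, 44 mm high; origin at the centre of its underside.
- gel: Bystander: gel bottle, 56 mm across, 120 mm high; origin at the centre of its underside.
- pendant: Bystander: grey control pendant lying flat, 70 x 120 x 30 mm; origin at the centre of its underside.
Mind the look-alikes: they are no part of the job. Leave any yellow look-alike of the part that bears tee_mid alone. Leave any yellow look-alike of the part that bears cross_mid alone.

How it is judged:
At the end, for the whole second after the job is handed in: Every base plate present lies in the cutout of its shape: grip axis within 6 mm of its place, plate top flush within about 4 mm, tilt under 0.1 rad. Every panel present stands in the foam slot of its width: within 7 mm of the slot's middle, at its floor within 4 mm, tilt under 0.16 rad (horizontal distance between ell_mid and ell_home below 0.006 m and z of ell_mid in the frame of ell_home between 0.003 and 0.0115 m and angle between each of ell_mid, tee_mid, cross_mid's own z axis and vertical below 0.1 rad and horizontal distance between tee_mid and tee_home below 0.006 m and z of tee_mid in the frame of tee_home between 0.003 and 0.0115 m and horizontal distance between cross_mid and cross_home below 0.006 m and z of cross_mid in the frame of cross_home between 0.003 and 0.0115 m and horizontal distance between wide_mid and wide_home below 0.007 m and z of wide_mid in the frame of wide_home between 0.01 and 0.019 m and angle between each of wide_mid, middle_mid, narrow_mid's own z axis and vertical below 0.16 rad and horizontal distance between middle_mid and middle_home below 0.007 m and z of middle_mid in the frame of middle_home between 0.01 and 0.019 m and horizontal distance between narrow_mid and narrow_home below 0.007 m and z of narrow_mid in the frame of narrow_home between 0.01 and 0.019 m); the robot touches nothing.
It fails at once if a practice panel is tipped over (more than 0.8 rad from upright) (angle between any of wide_mid, middle_mid, narrow_mid's own z axis and vertical above 0.8 rad).
It fails at once if a bystander is displaced by more than 40 mm (distance of any of target, gel, pendant from where it was at the start of the episode above 0.04 m).
Of ell, tee, cross only 2 to 3 are there at a start; the rules pass over those that are not, and their reading is None.
Of wide, middle, narrow only 2 to 3 are there at a start; the rules pass over those that are not, and their reading is None.
At some moment in a run one of ell, tee, cross may be knocked a few centimetres aside while the robot is not near it.
It also fails if it takes over 210 s, if anything falls off the work surface, if the arm or the gripper's body presses on something with over 40 N, if the wrist force passes 120 N, or if a joint passes its speed limit or range.

## Working session

There is one attempt and no reset: what is moved stays moved. The work goes in short steps, Python scripts to look and compute and a shell command to move; the robot and the scene stay as the last step left them, time stands still between calls to the robot, and variables do not carry over. Pictures are saved under pics/ and viewed, about 12 in all and at most 16, crops included, and the job is handed in when it is done.

```bash
mkdir -p pics; ls; cat > h.py <<'E'
import numpy as np, cv2
from station import sense, vision, robot, nets
def world(c,u,v,z=None):
    """pixel -> world with depth map or on plane z"""
    R=np.array(c['rotation']);o=np.array(c['origin'])
    d=R@np.array([(u-c['cx'])/c['fx'],(v-c['cy'])/c['fy'],1.0])
    if z is None: return o+d*c['z_map'][int(round(v)),int(round(u))]
    return o+d*(z-o[2])/d[2]
def cloud(c):
    v,u=np.mgrid[0:400,0:640]
    R=np.array(c['rotation']);z=c['z_map']
    p=np.stack([(u-c['cx'])/c['fx']*z,(v-c['cy'])/c['fy']*z,z],-1)@R.T+np.array(c['origin'])
    p[z==0]=np.nan
    return p
def save(c,n): cv2.imwrite('pics/'+n+'.png',c['img'][:,:,::-1])
E
python3 - <<'E'
from h import *
s=sense();print(s['position'],s['tcp_rot'],s['gripper_width'],s['ft_force'])
for n in ['scene','side']:
    c=vision.camera(n);save(c,n+'0');print(n,c['origin'],np.round(c['rotation'],2).tolist(),c['fx'])
    np.savez(n+'0.npz',**c)
    for t in ['ell_mid','tee_mid','cross_mid','ell_home','tee_home','cross_home','wide_mid','middle_mid','narrow_mid','wide_home','middle_home','narrow_home','rack_top','case']:
        for r in nets.pinpoint(t,n)[:3]:
            print(t,round(r['p'],2),np.round(r['at']), np.round(world(c,*np.clip(r['at'],0,[639,399])),3))
E
```

```text
pics
[ 6.49439472e-01 -8.67749570e-05  2.32621356e-01] [-1.57095626e+00  1.78287153e-03 -8.68277805e-05] 0.9980604883194053 [-0.09812176 -0.44868594 -0.1852713 ]
scene [ 1.03074184 -0.32452986  0.66167848] [-2.37, 0.02, 0.86] 382.69425957845027
ell_mid 0.74 [284. 187.] [2.021 0.665 1.652]
ell_mid 0.72 [211. 222.] [2.291 0.936 1.922]
ell_mid 0.27 [350. 287.] [1.531 0.176 1.162]
tee_mid 0.97 [358. 174.] [1.624 0.268 1.255]
tee_mid 0.55 [318. 154.] [1.895 0.539 1.526]
tee_mid 0.35 [391. 118.] [1.465 0.11  1.096]
cross_mid 0.69 [286. 308.] [1.768 0.413 1.399]
cross_mid 0.58 [324. 222.] [1.728 0.373 1.359]
ell_home 0.61 [154. 251.] [2.482 1.127 2.113]
tee_home 0.91 [246. 245.] [2.062 0.707 1.693]
cross_home 0.82 [208. 220.] [2.311 0.956 1.942]
middle_mid 0.7 [284. 187.] [2.018 0.663 1.649]
middle_mid 0.61 [355. 286.] [1.511 0.155 1.142]
middle_mid 0.6 [391. 118.] [1.468 0.113 1.099]
narrow_mid 0.72 [285. 187.] [2.014 0.659 1.645]
narrow_mid 0.5 [386. 123.] [1.508 0.153 1.139]
wide_home 0.57 [174. 296.] [2.322 0.966 1.953]
middle_home 0.92 [191. 284.] [2.273 0.918 1.904]
narrow_home 0.59 [
[... 444 characters left out ...]
9  ]
ell_home 0.55 [424. 169.] [-3.443 -2.827 -2.892]
tee_home 0.76 [369. 177.] [-3.02  -2.404 -2.469]
cross_home 0.91 [406. 185.] [-3.115 -2.499 -2.564]
cross_home 0.7 [390. 188.] [-2.961 -2.345 -2.41 ]
wide_mid 0.95 [280. 287.] [-1.609 -0.992 -1.058]
wide_mid 0.6 [209. 258.] [-1.55  -0.934 -0.999]
middle_mid 0.86 [247. 310.] [-1.363 -0.746 -0.812]
narrow_mid 0.76 [263. 301.] [-1.506 -0.889 -0.955]
narrow_mid 0.49 [286. 188.] [-2.484 -1.868 -1.933]
wide_home 0.72 [393. 156.] [-3.453 -2.836 -2.902]
middle_home 0.89 [387. 160.] [-3.346 -2.73  -2.795]
narrow_home 0.72 [376. 162.] [-3.245 -2.628 -2.694]
rack_top 0.9 [262. 300.] [-1.506 -0.889 -0.955]
case 0.58 [393. 188.] [-2.994 -2.378 -2.443]
```

```bash
python3 - <<'E'
s=open('h.py').read()
s=s.replace("import numpy as np, cv2\n","import numpy as np, cv2\nfrom scipy.spatial.transform import Rotation\ndef rot(c): return Rotation.from_euler('xyz',c['rotation']).as_matrix()\n").replace("R=np.array(c['rotation'])","R=rot(c)")
open('h.py','w').write(s)
E
python3 - <<'E'
from h import *
for n in ['scene','side']:
    c=dict(np.load(n+'0.npz'));p=cloud(c)
    print(n,np.nanmedian(p[...,2]))
    L={'scene':dict(ell=[(284,187),(211,222)],tee=[(358,174),(318,154),(391,118)],cross=[(286,308),(324,222)],homes=[(154,251),(246,245),(208,220),(174,296),(191,284),(207,272)],rack=[(381,121)]),
     'side':dict(ell=[(361,226)],tee=[(294,251),(345,264)],cross=[(329,166),(312,205)],homes=[(424,169),(369,177),(406,185),(390,188),(393,156),(387,160),(376,162)],rack=[(262,300),(280,287),(247,310),(263,301)])}[n]
    for k in L:
        print(k,[np.round(p[v,u],3).tolist() for u,v in L[k]])
E
```

```text
scene 0.0010088078917786514
ell [[0.475, 0.015, 0.037], [0.469, -0.171, 0.049]]
tee [[0.557, 0.176, 0.036], [0.442, 0.147, 0.043], [0.496, 0.352, 0.085]]
cross [[0.732, -0.169, 0.047], [0.623, 0.012, 0.043]]
homes [[0.463, -0.294, 0.051], [0.569, -0.148, 0.048], [0.461, -0.174, 0.051], [0.561, -0.307, 0.021], [0.559, -0.271, 0.023], [0.571, -0.238, 0.043]]
rack [[0.502, 0.307, 0.1]]
side 0.002408636163872324
ell [[0.47, 0.028, 0.039]]
tee [[0.547, 0.184, 0.025], [0.414, 0.173, 0.053]]
cross [[0.716, -0.165, 0.038], [0.625, 0.027, 0.035]]
homes [[0.469, -0.299, 0.053], [0.574, -0.166, 0.05], [0.468, -0.188, 0.052], [0.49, -0.14, 0.057], [0.582, -0.316, 0.053], [0.583, -0.28, 0.054], [0.602, -0.248, 0.055]]
rack [[0.472, 0.353, 0.061], [0.462, 0.315, 0.07], [0.464, 0.395, 0.077], [0.469, 0.353, 0.06]]
```

View pics/scene0.png

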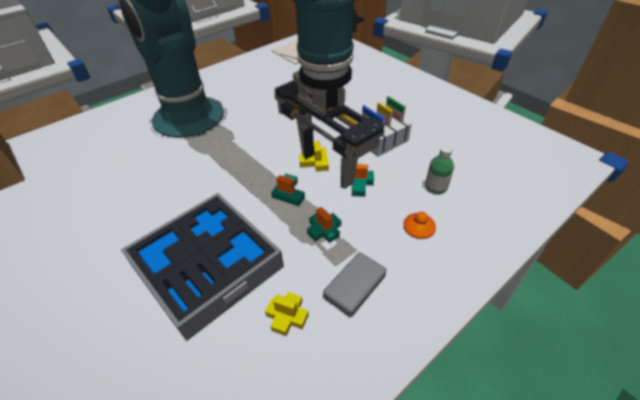

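View pics/side0.png

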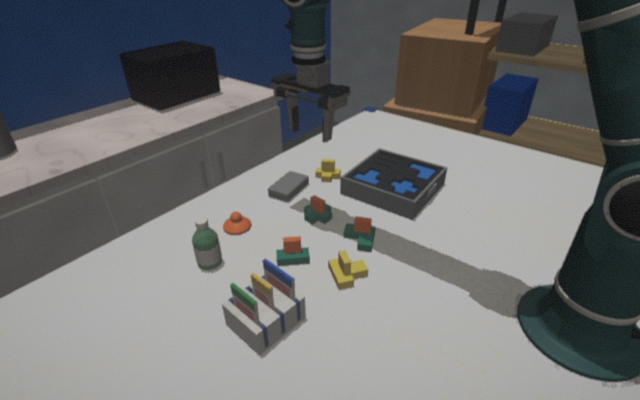

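```bash
python3 -m inch '[-1,0,0,-1,0,-1,0,0,-0.6,0,-1,0,0,0,0,-1,0,0,0,0]'; python3 - <<'E'
from h import *
c=vision.camera('wrist');save(c,'w0');p=cloud(c);np.savez('w0.npz',**c)
s=sense();print(s['position'],s['tcp_rot']);print(c['origin'],c['rotation'],c['fx'])
for v,u in [(20,20),(20,620),(380,20),(380,620),(200,320)]:print(u,v,np.round(p[v,u],3))
E
```

```text
clock: 1.9
position: [0.6499, -0.0807, 0.2335]
tcp_rot: [-1.571, 0.0, -0.002]
ft_force: [-0.2, 1.2, 1.1]
gripper_width: 1.002
[ 0.65005323 -0.07908769  0.23354351] [-1.56983325e+00 -2.36741425e-05  4.42182804e-04]
[ 0.65042673 -0.00933933  0.38474899] [ 2.88215576e+00 -3.45685445e-04 -2.06247467e-03] 337.76564059510355
20 20 [ 0.343  0.083 -0.001]
620 20 [ 1.452  0.223 -0.604]
20 380 [ 0.588 -0.063  0.326]
620 380 [ 0.712 -0.063  0.327]
320 200 [ 0.653 -0.11  -0.   ]
```

View pics/w0.png

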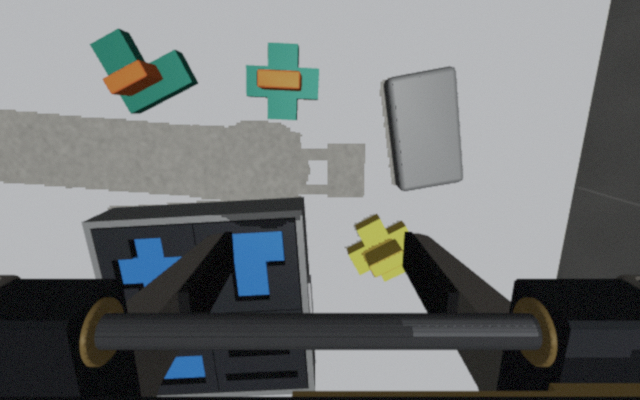

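```bash
python3 -m inch '[-1,-0.45,0,-0.9,0,-1,-0.45,0,-0.9,0,-1,-0.45,-0.4,-0.9,0,-1,-0.45,-0.4,-0.9,0,-1,-0.45,-0.4,-0.9,0,-1,-0.35,-0.4,-0.9,0,-1,0,0,0,0,-1,0,0,0,0,-1,0,0,0,0]'; python3 - <<'E'
from h import *
c=vision.camera('wrist');save(c,'w1');p=cloud(c);np.savez('w1.npz',**c)
s=sense();print(s['position'],s['tcp_rot']);print(c['origin'],c['rotation'],c['fx'])
print(np.nanpercentile(p[...,2],[5,50,95]))
for t in ['ell_home','tee_home','cross_home','wide_home','middle_home','narrow_home']:
    for r in nets.pinpoint(t,'wrist')[:2]: print(t,round(r['p'],2),np.round(r['at']),np.round(world(c,*r['at'],z=.056),4))
E
```

```text
clock: 2.85
position: [0.5274, -0.3344, 0.3075]
tcp_rot: [-1.569, 0.0, 0.004]
ft_force: [1.5, -0.1, -0.1]
gripper_width: 0.999
[ 0.52738506 -0.33437437  0.30739239] [-1.56915643e+00  5.32992779e-04  4.11937216e-03]
[ 0.52750734 -0.26333341  0.45883025] [ 2.88360204e+00 -1.38584670e-04  3.45655747e-03] 337.76564059510355
[-0.00133289  0.00078963  0.40039469]
ell_home 0.77 [270. 139.] [ 0.4719 -0.2949  0.056 ]
tee_home 0.91 [361.   7.] [ 0.5738 -0.1549  0.056 ]
tee_home 0.6 [272. 140.] [ 0.4737 -0.2955  0.056 ]
cross_home 0.59 [270.  28.] [ 0.4751 -0.1757  0.056 ]
cross_home 0.49 [366. 154.] [ 0.5851 -0.312   0.056 ]
wide_home 0.92 [367. 153.] [ 0.5856 -0.3104  0.056 ]
wide_home 0.67 [367. 123.] [ 0.5848 -0.2761  0.056 ]
middle_home 0.75 [368. 124.] [ 0.5858 -0.277   0.056 ]
narrow_home 0.61 [364.  95.] [ 0.5802 -0.2441  0.056 ]
```

View pics/w1.png

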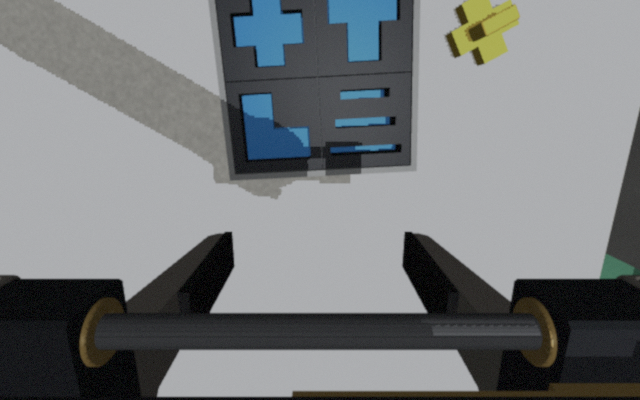

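```bash
python3 -m inch '[-1,0,0,1,0,-1,0,0,0.1,0,-1,0,0,0,0,-1,0,0,0,0,-1,0,0,0,0]'; cat > fitc.py <<'E'
from h import *
c=vision.camera('wrist');save(c,'w2');p=cloud(c);np.savez('w2.npz',**c)
print(np.round(sense()['position'],4))
# resample z map on foam plane, 0.5 mm grid
x0,y0,st=0.39,-0.37,0.0005
X,Y=np.meshgrid(x0+st*np.arange(520),y0+st*np.arange(540))
R=rot(c);q=(np.stack([X,Y,np.full_like(X,.056)],-1)-np.array(c['origin']))@R
u=(q[...,0]/q[...,2]*c['fx']+c['cx']).astype(np.float32);v=(q[...,1]/q[...,2]*c['fy']+c['cy']).astype(np.float32)
im=cv2.remap(c['img'],u,v,cv2.INTER_LINEAR);zz=cv2.remap(p[...,2].astype(np.float32),u,v,cv2.INTER_LINEAR)
print('foam z',np.nanpercentile(zz[(im.max(-1)<60)],[5,25,50,75,95]))
hsv=cv2.cvtColor(im,cv2.COLOR_RGB2HSV)
blue=((hsv[...,0]>95)&(hsv[...,0]<125)&(hsv[...,1]>120)).astype(np.uint8)
print('blue z',np.nanpercentile(zz[blue>0],[5,50,95]))
n,l,st_,ce=cv2.connectedComponentsWithStats(blue)
for i in range(1,n):
    if st_[i,4]>100:
        r=cv2.minAreaRect(np.argwhere(l==i)[:,::-1].astype(np.float32))
        print('c',round(x0+r[0][0]*st,4),round(y0+r[0][1]*st,4),np.round(np.array(r[1])*st,4),round(r[2],1),'area',st_[i,4]*st*st*1e6,'bbox',np.round([x0+st_[i,0]*st,y0+st_[i,1]*st,st_[i,2]*st,st_[i,3]*st],4))
np.savez('top.npz',im=im,zz=zz,blue=blue)
g=cv2.normalize(np.clip(zz,.01,.065),None,0,255,cv2.NORM_MINMAX).astype(np.uint8)
cv2.imwrite('pics/top.png',np.flipud(np.hstack([im[:,:,::-1],cv2.cvtColor(g,cv2.COLOR_GRAY2BGR)]))[:, :].copy()[::1,::1] if 0 else cv2.resize(np.flipud(np.hstack([im[:,:,::-1],cv2.cvtColor(g,cv2.COLOR_GRAY2BGR)])),(800,415)))
E
python3 fitc.py
```

```text
clock: 3.7
position: [0.5259, -0.2837, 0.3081]
tcp_rot: [-1.572, 0.0, -0.002]
ft_force: [-0.3, -0.8, -0.2]
gripper_width: 1.0
[ 0.5259 -0.2836  0.3081]
foam z [0.04103322 0.05463628 0.0557467  0.0562226  0.05702312]
blue z [0.02353    0.04777373 0.04884997]
c 0.4782 -0.2793 [0.0784 0.0777] 3.0 area 4244.75 bbox [ 0.4385 -0.3195  0.0805  0.079 ]
c 0.5808 -0.3033 [0.0796 0.0061] 2.6 area 340.50000000000006 bbox [ 0.541 -0.308  0.08   0.009]
c 0.5802 -0.273 [0.0675 0.0085] 1.7 area 437.5 bbox [ 0.5465 -0.278   0.068   0.01  ]
c 0.5797 -0.2425 [0.0535 0.0091] 3.5 area 407.75 bbox [ 0.553  -0.2475  0.054   0.011 ]
c 0.4726 -0.1761 [0.0737 0.0747] 47.7 area 3844.5000000000005 bbox [ 0.433  -0.2145  0.0785  0.0775]
c 0.576 -0.1702 [0.0763 0.0761] 3.4 area 4114.0 bbox [ 0.5365 -0.209   0.077   0.079 ]fitc.py:20: RuntimeWarning: invalid value encountered in cast
  g=cv2.normalize(np.clip(zz,.01,.065),None,0,255,cv2.NORM_MINMAX).astype(np.uint8)
```

View pics/top.png

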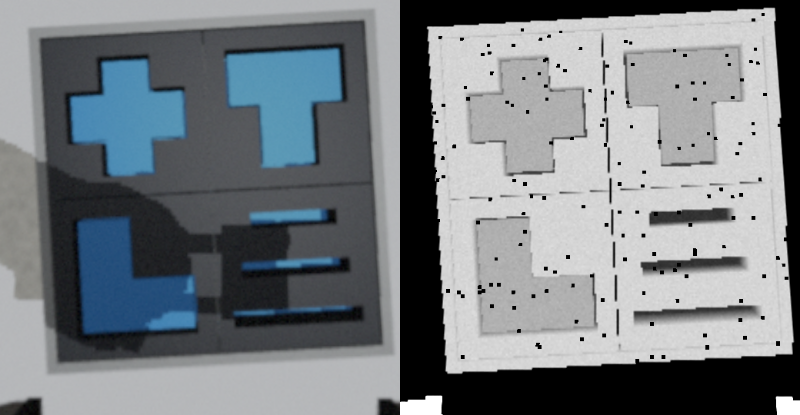

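```bash
cat > fit.py <<'E'
from h import *
from scipy.optimize import minimize
def shape(n,m=0):
    o=dict(ell=[(-30,-22),(44,-22),(44,12),(4,12),(4,52),(-30,52)],
     tee=[(-37,-9),(-17,-9),(-17,-49),(17,-49),(17,-9),(37,-9),(37,25),(-37,25)],
     cross=[(-37,-15),(-15,-15),(-15,-37),(15,-37),(15,-15),(37,-15),(37,15),(15,15),(15,37),(-15,37),(-15,15),(-37,15)],
     wide=[(-40,-3),(40,-3),(40,3),(-40,3)],middle=[(-33,-3),(33,-3),(33,3),(-33,3)],narrow=[(-26,-3),(26,-3),(26,3),(-26,3)])[n]
    P=np.array(o,float)
    s=np.zeros_like(P); N=len(P)
    for i in range(N):   # offset outward (ccw polygon, right angles)
        a=P[i]-P[i-1];b=P[(i+1)%N]-P[i];a/=np.linalg.norm(a);b/=np.linalg.norm(b)
        s[i]=m*(np.array([a[1],-a[0]])+np.array([b[1],-b[0]]))
    return (P+s)/1000
def fit(mask,x0,y0,st,name,g,m=0,ignore=None):
    """IoU fit of template to mask; g=(x,y,yaw). returns pose, iou"""
    S=shape(name,m)
    def cost(t):
        cs,sn=np.cos(t[2]/20),np.sin(t[2]/20)
        Q=S@np.array([[cs,sn],[-sn,cs]])+t[:2]
        px=(Q-[x0,y0])/st
        k=np.zeros(mask.shape,np.uint8);cv2.fillPoly(k,[np.round(px*64).astype(np.int32)],1,cv2.LINE_8,6)
        w=np.ones(mask.shape,bool) if ignore is None else ~ignore
        return -((k&mask)*w).sum()/max(1,((k|mask)*w).sum())
    best=None
    t=np.array([g[0],g[1],g[2]*20])
    for d in (.012,.004,.002):
        sim=np.array([t,t+[d,0,0],t+[0,d,0],t+[0,0,d*150]])
        r=minimize(cost,t,method='Nelder-Mead',options=dict(initial_simplex=sim,xatol=1e-5,fatol=1e-5,maxiter=300));t=r.x
    return np.array([t[0],t[1],t[2]/20]),-r.fun
E
cat > homes.py <<'E'
from fit import *
d=np.load('top.npz');zz=d['zz'];x0,y0,st=.39,-.37,.0005
hole=((zz<.0525)&(zz>.015)).astype(np.uint8)
hole=cv2.morphologyEx(hole,cv2.MORPH_OPEN,np.ones((5,5)))
n,l,s,ce=cv2.connectedComponentsWithStats(hole)
G=dict(ell=(.47,-.29),tee=(.576,-.165),cross=(.4726,-.176),wide=(.581,-.305),middle=(.58,-.273),narrow=(.58,-.242))
for k,g in G.items():
    i=min((i for i in range(1,n) if 200<s[i,4]<40000),key=lambda i:np.hypot(*(ce[i]*st+[x0,y0]-g)))
    r,q=fit((l==i).astype(np.uint8),x0,y0,st,k,(*g,.05),2)
    print(k,np.round(r[:2],4),'yaw deg',round(np.degrees(r[2]),1),'iou',round(q,3))
E
python3 homes.py
```

```text
ell [ 0.518 -0.246] yaw deg 2.9 iou -0.0
tee [ 0.62  -0.245] yaw deg 16.6 iou -0.0
cross [ 0.5646 -0.144 ] yaw deg -24.6 iou -0.0
wide [ 0.581 -0.293] yaw deg 2.9 iou -0.0
middle [ 0.58  -0.261] yaw deg 2.9 iou -0.0
narrow [ 0.58 -0.23] yaw deg 2.9 iou -0.0fit.py:23: RuntimeWarning: overflow encountered in scalar negative
  return -((k&mask)*w).sum()/max(1,((k|mask)*w).sum())
```

Unsigned overflow in the sum; fix.

```bash
sed -i 's/return -((k&mask)\*w).sum()/return -float(((k\&mask)*w).sum())/' fit.py; python3 homes.py
```

```text
ell [ 0.4716 -0.2942] yaw deg 3.6 iou 0.939
tee [ 0.5748 -0.1575] yaw deg 3.3 iou 0.957
cross [ 0.4718 -0.1753] yaw deg 3.0 iou 0.964
wide [ 0.5835 -0.305 ] yaw deg 3.0 iou 0.912
middle [ 0.5815 -0.2732] yaw deg 3.3 iou 0.894
narrow [ 0.5793 -0.2416] yaw deg 3.5 iou 0.909
```

```bash
cat > plates.py <<'E'
import sys
from fit import *
def plates(c,names,G,zb=0.0,verbose=True):
    p=cloud(c);hsv=cv2.cvtColor(c['img'],cv2.COLOR_RGB2HSV)
    H,Sa,V=[hsv[...,i] for i in range(3)]
    teal=(H>70)&(H<95)&(Sa>100); org=(H<18)&(Sa>120)&(V>60)
    out={}
    for k in names:
        g=np.array(G[k]);st=.0005;x0,y0=g-.08
        X,Y=np.meshgrid(x0+st*np.arange(320),y0+st*np.arange(320));R=rot(c)
        def re(z,*ims):
            q=(np.stack([X,Y,np.full_like(X,z)],-1)-np.array(c['origin']))@R
            u=(q[...,0]/q[...,2]*c['fx']+c['cx']).astype(np.float32);v=(q[...,1]/q[...,2]*c['fy']+c['cy']).astype(np.float32)
            return [cv2.remap(i.astype(np.float32),u,v,cv2.INTER_LINEAR) for i in ims]
        zt=p[...,2]
        o,=re(zb+.056,(org&(zt>zb+.05)))
        if (o>.5).sum()<100: print(k,'no grip');continue
        n,l,s,ce=cv2.connectedComponentsWithStats((o>.5).astype(np.uint8));i=1+np.argmax(s[1:,4])
        r=cv2.minAreaRect(np.argwhere(l==i)[:,::-1].astype(np.float32))
        (cx,cy),(w,h),a=r
        a=a if w>h else a+90
        gc=np.array([x0+cx*st,y0+cy*st])
        t,oo=re(zb+.02,teal&(zt>zb+.012),org)
        res=[]
        tm=(t>.5).astype(np.uint8)
        n,l,s,ce=cv2.connectedComponentsWithStats(tm)
        ig=cv2.dilate((oo>.3).astype(np.uint8),np.ones((7,7)))>0
        for b in ([a,a+180] if k!='cross' else [(a+90)%180-90]):
            b=(b+180)%360-180
            f,q=fit(tm,x0,y0,st,k,(*gc,np.radians(b)),0,ig);res.append((q,f))
        q,f=max(res,key=lambda e:e[0])
        out[k]=f
        print(k,'grip',np.round(gc,4),np.round(np.array([w,h])*st,4),round(a%180,1),'| plate',np.round(f[:2],4),'yaw',round(np.degrees(f[2]),1),'iou',[round(e[0],3) for e in res])
    return out
if __name__=='__main__':
    c=dict(np.load('w0.npz'))
    plates(c,['ell','cross'],dict(ell=(.475,.015),cross=(.623,.012)))
E
python3 plates.py
python3 - <<'E'
from h import *
c=dict(np.load('side0.npz'))
nets  # bystanders
d=dict(np.load('scene0.npz'));p=cloud(d)
for n,u,v in [('gel',439,170),('target',420,224),('pend',355,285),('yt',315,155)]: print(n,np.round(p[v,u],3))
E
```

```text
ell grip [0.4744 0.0215] [0.0411 0.0169] 25.0 | plate [0.4744 0.0214] yaw 25.3 iou [np.float64(0.964), np.float64(0.392)]
cross grip [0.614  0.0197] [0.0156 0.0396] 177.3 | plate [0.6143 0.0198] yaw -3.9 iou [np.float64(0.825)]
gel [0.702 0.288 0.079]
target [0.753 0.173 0.026]
pend [ 0.771 -0.039  0.029]
yt [0.437 0.141 0.041]
```

```bash
python3 -m inch '[-1,0.22,0.47,0.759,0.6,-1,0.22,0.47,0.759,0,-1,0.22,0.47,0.759,0,-1,0.22,0.47,0.759,0,-1,0.22,0.47,0.759,0,-1,0.22,0.47,0.759,0,-1,0.22,0.47,0.759,0,-1,0.22,0.47,0.759,0,-1,0,0,0,0,-1,0,0,0,0]'; python3 -c "
from h import *
s=sense();print(np.round(s['position'],4),np.round(s['tcp_rot'],4))
c=vision.camera('scene');np.savez('s1.npz',**c)
from plates import plates
plates(c,['ell','tee','cross'],dict(ell=(.475,.015),tee=(.555,.18),cross=(.614,.02)))
"
```

```text
clock: 4.75
position: [0.6279, 0.0171, 0.119]
tcp_rot: [-1.571, 0.002, -0.051]
ft_force: [-0.2, -0.7, -0.1]
gripper_width: 1.004
[0.6279 0.0171 0.119 ] [-1.5714  0.0018 -0.0513]
ell grip [0.4738 0.0207] [0.0427 0.0233] 26.6 | plate [0.4752 0.0194] yaw 24.0 iou [np.float64(0.863), np.float64(0.526)]
tee grip [0.5592 0.1879] [0.0233 0.0107] 48.0 | plate [0.5335 0.194 ] yaw 58.2 iou [np.float64(0.023), np.float64(0.0)]
cross grip [0.614  0.0183] [0.0203 0.0419] 176.2 | plate [0.6155 0.0174] yaw -3.3 iou [np.float64(0.879)]
```

```bash
cat > go.py <<'E'
import sys
from h import *
x,y,z,yaw=map(float,sys.argv[1:5]);s=sense();p=s['position'];w=s['tcp_rot'][2]
d=np.array([x,y])-p[:2]
for n,a in (('now',w),('final',np.radians(yaw))):
    print(n,'tx %.3f ty %.3f tz %.3f'%((d@[np.cos(a),np.sin(a)])/.05,(p[2]-z)/.05,(d@[-np.sin(a),np.cos(a)])/.05))
print('spin %.2f'%(-(yaw-np.degrees(w))/5),'f',np.round(s['ft_force'],1),'w',round(s['gripper_width']*92,1))
E
python3 -m inch '[-1,-0.28,0.4,0.036,0,-1,0,0.6,0,0,-1,0,0.48,0,0,-1,0,0,0,0,0.3,0,0,0,0,0.3,0,0,0,0,0.3,0,0,0,0,0.3,0,0,0,0,0.3,0,0,0,0,0.3,0,0,0,0]' 40; python3 go.py .4718 -.1753 .16 3.1
```

```text
clock: 5.8
position: [0.6143, 0.0196, 0.0464]
tcp_rot: [-1.571, -0.0, -0.052]
ft_force: [0.0, -0.3, -0.5]
gripper_width: 0.499
now tx -2.642 ty -2.271 tz -4.042
final tx -3.056 ty -2.271 tz -3.739
spin -1.22 f [ 0.  -0.3 -0.5] w 45.9
```

```bash
python3 -m inch '[1,0,0,0,0,1,0,0,0,0,1,0,0,0,0,1,0,-0.6,0,0,1,0,-0.8,0,0,1,0,-0.87,0,-0.61,1,0,0,0,-0.61,1,0,0,0,0]'; python3 go.py .4718 -.1753 .16 3.1
```

```text
clock: 6.6
position: [0.6146, 0.0195, 0.1608]
tcp_rot: [-1.571, -0.002, 0.054]
ft_force: [-1.2, 0.6, -1.3]
gripper_width: 0.432
now tx -3.062 ty 0.016 tz -3.735
final tx -3.062 ty 0.016 tz -3.735
spin -0.00 f [-1.2  0.6 -1.3] w 39.8
```

```bash
python3 -m inch '[1,-0.612,0,-0.747,0,1,-0.612,0,-0.747,0,1,-0.612,0,-0.747,0,1,-0.612,0,-0.747,0,1,-0.614,0,-0.747,0,1,0,0.3,0,0,1,0,0.3,0,0,1,0,0,0,0,1,0,0,0,0]'; python3 go.py .4718 -.1753 .079 3.1; python3 - <<'E'
from plates import *
s=sense();zb=s['position'][2]-.0464
c=vision.camera('scene')
plates(c,['cross'],dict(cross=(.472,-.175)),zb)
c=vision.camera('side')
plates(c,['cross'],dict(cross=(.472,-.175)),zb)
E
```

```text
clock: 7.5
position: [0.4707, -0.1748, 0.1288]
tcp_rot: [-1.57, 0.002, 0.054]
ft_force: [1.0, -0.7, -1.5]
gripper_width: 0.432
now tx 0.022 ty 0.996 tz -0.011
final tx 0.022 ty 0.996 tz -0.011
spin -0.00 f [ 1.  -0.7 -1.5] w 39.8
cross grip [ 0.462 -0.181] [0.029 0.008] 0.0 | plate [ 0.4757 -0.1756] yaw 3.4 iou [np.float64(0.65)]
cross grip [ 0.4691 -0.1687] [0.0424 0.0282] 4.4 | plate [ 0.472  -0.1745] yaw 5.0 iou [np.float64(0.248)]
```

```bash
python3 -m inch '[1,0.02,0.4,-0.01,0,1,0,0.3,0,0,1,0,0.12,0,0,1,0,0.12,0,0,1,0,0.1,0,0,1,0,0,0,0,1,0,0,0,0]'; python3 go.py .4718 -.1753 .079 3.1
```

```text
clock: 8.3
position: [0.473, -0.176, 0.0784]
tcp_rot: [-1.572, -0.001, 0.054]
ft_force: [-1.0, -1.5, 1.8]
gripper_width: 0.43
now tx -0.024 ty -0.012 tz 0.015
final tx -0.024 ty -0.012 tz 0.015
spin 0.00 f [-1.  -1.5  1.8] w 39.6
```

```bash
python3 -m inch '[-1,0,0,0,0,-1,0,0,0,0,-1,0,0,0,0,-1,0,0,0,0,-1,0,-0.8,0,0,-1,0,-0.9,0,0,-1,0,-0.9,-0.8,0,-1,0,-0.9,-0.8,0,-1,0,-0.5,0,0,-1,0,0,0,0]'; python3 - <<'E'
from plates import *
c=vision.camera('wrist');save(c,'w3')
for zb in (.032,.036,.040,.048): plates(c,['cross'],dict(cross=(.472,-.175)),zb)
p=cloud(c);hsv=cv2.cvtColor(c['img'],cv2.COLOR_RGB2HSV);m=(hsv[...,0]>70)&(hsv[...,0]<95)&(hsv[...,1]>100)&(np.abs(p[...,1]+.175)<.05)
print('teal z',np.nanpercentile(p[m][:,2],[5,50,95]))
m=(hsv[...,0]<18)&(hsv[...,1]>120)&(np.abs(p[...,1]+.175)<.05)
print('grip z',np.nanpercentile(p[m][:,2],[5,50,95]))
E
python3 go.py .4744 .0214 .12 25.3
```

```text
clock: 9.3
position: [0.4776, -0.2439, 0.2662]
tcp_rot: [-1.574, -0.007, 0.052]
ft_force: [0.7, -0.1, 0.5]
gripper_width: 1.002
cross grip [ 0.4734 -0.1749] [0.0396 0.0155] 3.0 | plate [ 0.4734 -0.1748] yaw 3.0 iou [np.float64(0.841)]
cross grip [ 0.4734 -0.1749] [0.0392 0.0153] 3.0 | plate [ 0.4735 -0.1748] yaw 3.1 iou [np.float64(0.839)]
cross grip [ 0.4735 -0.1748] [0.0386 0.0151] 3.0 | plate [ 0.4733 -0.1748] yaw 3.8 iou [np.float64(0.834)]
cross no grip
teal z [0.05422763 0.05600752 0.35367905]
grip z [0.09050143 0.09216692 0.36238962]
now tx 0.238 ty 2.876 tz 5.273
final tx 2.215 ty 2.876 tz 4.790
spin -4.45 f [-0.2 -0.5 -0.5] w 91.9
```

View pics/w3.png

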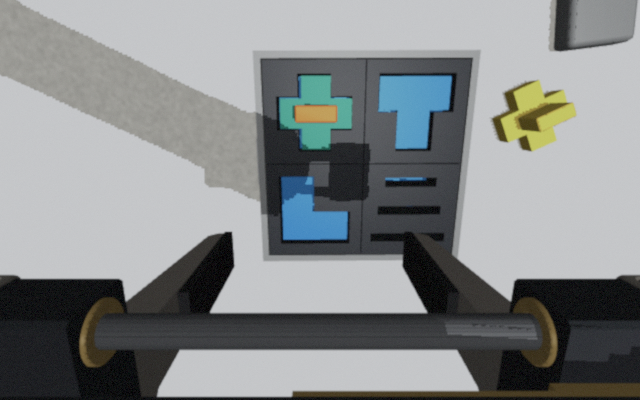

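```bash
python3 -m inch '[-1,0,0.3,0,-0.89,-1,0,0.3,0,-0.89,-1,0,0.3,0,-0.89,-1,0,0,0,-0.89,-1,0.369,0,0.798,-0.89,-1,0.369,0.2,0.798,0,-1,0.369,0.3,0.798,0,-1,0.369,0.4,0.798,0,-1,0.369,0.4,0.798,0,-1,0.369,0.4,0.798,0]'; python3 -m inch '[-1,0,0,0,0,-1,0,0,0,0]';python3 - <<'E'
from plates import *
c=vision.camera('scene')
plates(c,['ell'],dict(ell=(.475,.015)))
E
python3 go.py .4744 .0214 .046 25.3
```

```text
clock: 10.35
position: [0.4751, 0.0239, 0.1304]
tcp_rot: [-1.57, 0.002, 0.443]
ft_force: [1.3, -0.2, -0.3]
gripper_width: 1.003
clock: 10.55
position: [0.4752, 0.0231, 0.1307]
tcp_rot: [-1.569, 0.004, 0.446]
ft_force: [-0.7, -0.3, 0.9]
gripper_width: 1.002
ell grip [0.4734 0.0207] [0.0422 0.024 ] 26.1 | plate [0.4751 0.0189] yaw 24.5 iou [np.float64(0.859), np.float64(0.545)]
now tx -0.030 ty 1.708 tz 0.009
final tx -0.030 ty 1.708 tz 0.008
spin 0.02 f [ 0.7 -0.2  0.1] w 92.3
```

```bash
python3 -m inch '[-1,-0.03,0.6,0,0,-1,0,0.6,0,0,-1,0,0.5,0,0,-1,0,0,0,0,1,0,0,0,0,1,0,0,0,0,1,0,0,0,0,1,0,0,0,0,1,0,0,0,0,1,0,0,0,0]' 40; python3 -m inch '[1,0,0,0,0,1,0,-0.5,0,0,1,0,-0.9,0,0.9,1,0,-0.9,0,0.9,1,0,0,0,0.9,1,0,0,0,0.9,1,0,0,0,0.84,1,0,0,0,0]'; python3 go.py .4716 -.2942 .16 3.2
```

```text
clock: 11.6
position: [0.4758, 0.021, 0.0477]
tcp_rot: [-1.571, -0.001, 0.442]
ft_force: [-1.8, 0.3, -0.1]
gripper_width: 0.499
clock: 12.4
position: [0.4754, 0.021, 0.1624]
tcp_rot: [-1.571, 0.0, 0.055]
ft_force: [0.8, -0.0, -0.7]
gripper_width: 0.432
now tx -0.421 ty 0.047 tz -6.291
final tx -0.427 ty 0.047 tz -6.291
spin -0.01 f [ 0.8 -0.  -0.7] w 39.8
```

```bash
python3 -m inch '[1,-0.061,0,-0.899,0,1,-0.061,0,-0.899,0,1,-0.061,0,-0.899,0,1,-0.061,0,-0.899,0,1,-0.061,0,-0.899,0,1,-0.061,0,-0.899,0,1,-0.06,0,-0.897,0,1,0,0.4,0,0,1,0,0,0,0,1,0,0,0,0]'; python3 go.py .4716 -.2942 .08 3.2; python3 - <<'E'
from plates import *
zb=sense()['position'][2]-.0477
for n in ('scene','side'):
  c=vision.camera(n);plates(c,['ell'],dict(ell=(.472,-.294)),zb)
E
```

```text
clock: 13.4
position: [0.4713, -0.293, 0.1418]
tcp_rot: [-1.569, 0.002, 0.057]
ft_force: [-0.6, -0.1, -0.4]
gripper_width: 0.433
now tx 0.005 ty 1.237 tz -0.024
final tx 0.005 ty 1.237 tz -0.024
spin 0.01 f [-0.6 -0.1 -0.4] w 39.8
ell no grip
ell grip [ 0.4698 -0.2818] [0.0295 0.045 ] 178.7 | plate [ 0.4677 -0.2912] yaw -8.2 iou [np.float64(0.354), np.float64(0.44)]
```

```bash
python3 -m inch '[1,0,0.4,-0.024,0,1,0,0.4,0,0,1,0,0.15,0,0,1,0,0.12,0,0,1,0,0.12,0,0,1,0,0.05,0,0,1,0,0,0,0,1,0,0,0,0]'; python3 go.py .4716 -.2942 .08 3.2; python3 -m inch '[-1,0,0,0,0,-1,0,0,0,0,-1,0,0,0,0,-1,0,0,0,0,-1,0,-0.8,0,0,-1,0,-0.9,0,0,-1,0,-0.9,-0.6,0,-1,0,-0.9,-0.6,0,-1,0,0,0,0,-1,0,0,0,0]';python3 - <<'E'
from plates import *
c=vision.camera('wrist');save(c,'w4')
plates(c,['ell'],dict(ell=(.472,-.294)),.036)
p=cloud(c);hsv=cv2.cvtColor(c['img'],cv2.COLOR_RGB2HSV);w=np.hypot(p[...,0]-.472,p[...,1]+.294)<.06
print('teal z',np.nanpercentile(p[w&(hsv[...,0]>70)&(hsv[...,0]<95)&(hsv[...,1]>100)][:,2],[5,50,95]))
E
```

```text
clock: 14.3
position: [0.4731, -0.3019, 0.0848]
tcp_rot: [-1.582, -0.006, 0.053]
ft_force: [-4.4, -12.8, 13.6]
gripper_width: 0.434
now tx -0.022 ty 0.097 tz 0.155
final tx -0.022 ty 0.097 tz 0.156
spin -0.03 f [ -4.4 -12.8  13.6] w 39.9
clock: 15.3
position: [0.4748, -0.3509, 0.249]
tcp_rot: [-1.571, -0.001, 0.054]
ft_force: [-0.3, 0.0, -0.3]
gripper_width: 1.0
ell grip [ 0.4724 -0.2934] [0.0401 0.0165] 3.1 | plate [ 0.4725 -0.2931] yaw 3.3 iou [np.float64(0.868), np.float64(0.452)]
teal z [0.04506113 0.06082501 0.3352314 ]
```

```bash
python3 - <<'E'
from h import *
c=vision.camera('wrist');p=cloud(c);hsv=cv2.cvtColor(c['img'],cv2.COLOR_RGB2HSV)
m=(hsv[...,0]>70)&(hsv[...,0]<95)&(hsv[...,1]>100)&(np.hypot(p[...,0]-.472,p[...,1]+.294)<.07)&(p[...,2]>.05)&(p[...,2]<.075)
q=p[m];A=np.c_[q[:,:2]-[.472,-.294],np.ones(len(q))];r=np.linalg.lstsq(A,q[:,2],rcond=None)[0];print(len(q),r,np.std(A@r-q[:,2]))
cv2.imwrite('pics/w5.png',cv2.resize(c['img'][30:260,180:480,::-1],None,fx=2.5,fy=2.5))
E
python3 go.py .4716 -.2942 .13 3.2
```

```text
3231 [-0.00096286 -0.00091487  0.06077744] 0.0008317533936131462
now tx 0.010 ty 2.338 tz 1.100
final tx 0.010 ty 2.338 tz 1.100
spin 0.01 f [0.2 0.  0.3] w 92.2
```

View pics/w5.png

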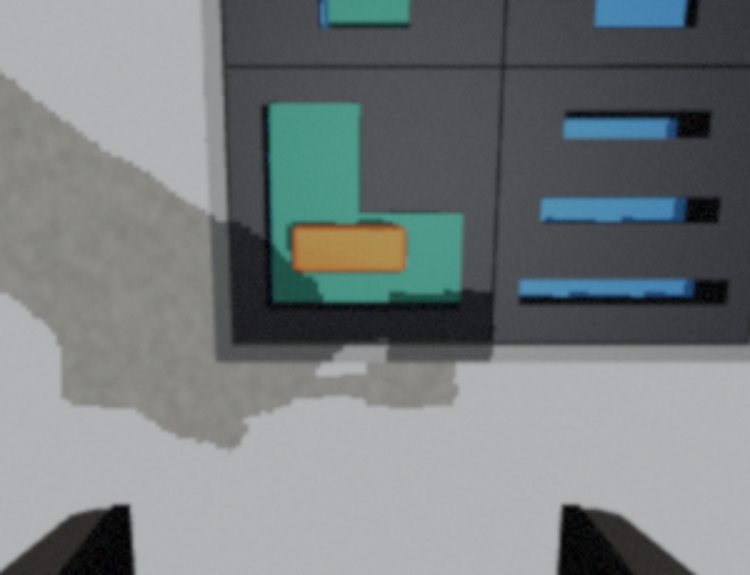

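```bash
python3 -m inch '[1,0,0.6,0.5,0,1,0,0.6,0.66,0,1,0,0.6,0,0,1,0,0.4,0,0,1,0,0,0,0,1,0,0,0,0,1,0,0.2,0,0,1,0,0.2,0,0,1,0,0.1,0,0,1,0,0.08,0,0]'; python3 -m inch '[1,0,0,0,0,1,0,0,0,0]';python3 go.py .4716 -.291 .109 3.2
```

```text
clock: 16.4
position: [0.4725, -0.294, 0.111]
tcp_rot: [-1.573, -0.002, 0.055]
ft_force: [-0.2, 3.4, 29.2]
gripper_width: 0.151
clock: 16.6
position: [0.4724, -0.2938, 0.1113]
tcp_rot: [-1.572, -0.002, 0.055]
ft_force: [-1.5, 0.3, 10.9]
gripper_width: 0.008
now tx -0.013 ty 0.046 tz 0.057
final tx -0.013 ty 0.046 tz 0.057
spin -0.01 f [-1.5  0.3 10.9] w 0.7
```

```bash
python3 -m inch '[-1,0,-0.8,0,0,-1,0.1,-0.8,0.4,0,-1,0.1,-0.5,0.8,0,-1,0.1,-0.4,0.9,0,-1,0.1,-0.3,0.9,0,-1,0.1,-0.3,0.9,0,-1,0.1,-0.3,0.9,0,-1,0.1,-0.3,0.9,0,-1,0.1,-0.3,0.9,0,-1,0.1,0,0.9,0]';python3 -m inch '[-1,0,0,0.8,0.64,-1,0,0,0,0,-1,0,0,0,0]'; python3 - <<'E'
from plates import *
c=vision.camera('wrist');save(c,'w6');np.savez('w6.npz',**c)
plates(c,['tee'],dict(tee=(.557,.185)))
for t in ['wide_mid','middle_mid','narrow_mid','rack_top']:
    for r in nets.pinpoint(t,'wrist')[:2]: print(t,round(r['p'],2),np.round(r['at']),np.round(world(c,*r['at'],z=.058),4))
E
```

```text
clock: 17.6
position: [0.4966, 0.0859, 0.3118]
tcp_rot: [-1.571, -0.004, 0.055]
ft_force: [1.4, -0.6, 0.4]
gripper_width: 0.853
clock: 17.9
position: [0.4933, 0.1242, 0.3093]
tcp_rot: [-1.571, 0.001, 0.001]
ft_force: [0.4, -0.4, 0.6]
gripper_width: 0.995
tee grip [0.5545 0.1835] [0.0397 0.0167] 44.4 | plate [0.5553 0.1832] yaw 44.5 iou [np.float64(0.861), np.float64(0.44)]
```

View pics/w6.png

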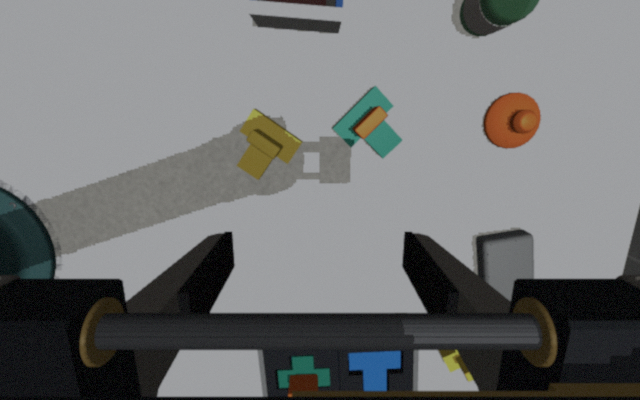

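```bash
python3 -m inch '[-1,0,0.6,0,-1,-1,0,0.6,0,-1,-1,0,0.6,0,-1,-1,0,0.6,0,-1,-1,0,0.6,0,-1,-1,0,0,0,-1,-1,0,0,0,-1,-1,0,0,0,-1,-1,0,0,0,-0.9,-1,0,0,0,0]'; python3 go.py .555 .1833 .12 44.5
```

```text
clock: 19.15
position: [0.4939, 0.1229, 0.1595]
tcp_rot: [-1.571, 0.0, 0.774]
ft_force: [0.4, -0.2, 0.3]
gripper_width: 1.001
now tx 1.719 ty 0.790 tz 0.009
final tx 1.719 ty 0.790 tz 0.005
spin -0.03 f [ 0.4 -0.2  0.3] w 92.1
```

```bash
python3 -m inch '[-1,0.86,0,0.005,0,-1,0.86,0,0,0,-1,0,0.79,0,0,-1,0,0,0,0,-1,0,0,0,0]'; python3 go.py .555 .1833 .046 44.5; python3 - <<'E'
from plates import *
for n in ('scene','side'):
  c=vision.camera(n);plates(c,['tee'],dict(tee=(.555,.183)))
E
```

```text
clock: 19.65
position: [0.5541, 0.1833, 0.1196]
tcp_rot: [-1.57, 0.003, 0.774]
ft_force: [-0.2, 0.4, 0.7]
gripper_width: 1.002
now tx 0.013 ty 1.471 tz -0.013
final tx 0.013 ty 1.471 tz -0.013
spin -0.03 f [-0.2  0.4  0.7] w 92.1
tee grip [0.5564 0.1791] [0.0354 0.0251] 45.0 | plate [0.5582 0.1783] yaw 44.4 iou [np.float64(0.83), np.float64(0.432)]
tee grip [0.5501 0.1869] [0.0359 0.0208] 39.3 | plate [0.5551 0.1813] yaw 42.3 iou [np.float64(0.16), np.float64(0.151)]
```

```bash
python3 -m inch '[-1,0.01,0.6,-0.03,0,-1,0,0.6,0,0,-1,0,0.27,0,0,-1,0,0,0,0,1,0,0,0,0,1,0,0,0,0,1,0,0,0,0,1,0,0,0,0,1,0,0,0,0,1,0,0,0,0]' 40; python3 -m inch '[1,0,0,0,0,1,0,-0.5,0,0,1,0,-0.9,0,0.92,1,0,-0.9,0,0.92,1,0,0,0,0.92,1,0,0,0,0.92,1,0,0,0,0.92,1,0,0,0,0.92,1,0,0,0,0.92,1,0,0,0,0.92]'; python3 -m inch '[1,0,0,0,0.9,1,0,0,0,0]'; python3 go.py .5748 -.1575 .16 3.2;  python3 - <<'E'
from plates import *
zb=sense()['position'][2]-.0465
for n in ('scene','side'):
  c=vision.camera(n);plates(c,['tee'],dict(tee=(.555,.183)),zb)
E
```

```text
clock: 20.75
position: [0.5564, 0.1836, 0.0468]
tcp_rot: [-1.571, -0.0, 0.776]
ft_force: [0.2, -0.4, 0.7]
gripper_width: 0.501
clock: 21.75
position: [0.556, 0.1835, 0.1613]
tcp_rot: [-1.571, 0.001, 0.13]
ft_force: [-0.4, 0.4, -0.6]
gripper_width: 0.432
clock: 21.95
position: [0.556, 0.1836, 0.1613]
tcp_rot: [-1.571, 0.0, 0.055]
ft_force: [-0.1, -0.1, -0.1]
gripper_width: 0.43
now tx 0.000 ty 0.027 tz -6.833
final tx -0.006 ty 0.027 tz -6.833
spin -0.01 f [-0.1 -0.1 -0.1] w 39.6
tee grip [0.5553 0.1814] [0.0464 0.026 ] 2.8 | plate [0.5599 0.1768] yaw 3.7 iou [np.float64(0.768), np.float64(0.745)]
tee grip [0.5551 0.1869] [0.0404 0.0232] 5.9 | plate [0.5588 0.1634] yaw -1.8 iou [np.float64(0.016), np.float64(0.0)]
```

```bash
python3 -m inch '[1,0,0,-0.854,0,1,0,0,-0.854,0,1,0,0,-0.854,0,1,0,0,-0.854,0,1,0,0,-0.854,0,1,0,0,-0.854,0,1,0,0,-0.854,0,1,0,0.1,-0.854,0,1,0,0.5,0,0,1,0,0.2,0,0]';python3 -m inch '[1,0,0,0,0,1,0,0,0,0]'; python3 go.py .5748 -.1575 .08 3.2;  python3 - <<'E'
from plates import *
zb=sense()['position'][2]-.0468
for n in ('scene','side'):
  c=vision.camera(n);save(c,n+'t');plates(c,['tee'],dict(tee=(.575,-.157)),zb)
E
```

```text
clock: 23.05
position: [0.5735, -0.1589, 0.1197]
tcp_rot: [-1.57, 0.003, 0.053]
ft_force: [-0.6, -0.1, -0.3]
gripper_width: 0.432
clock: 23.25
position: [0.5754, -0.1559, 0.1218]
tcp_rot: [-1.57, -0.0, 0.058]
ft_force: [0.4, -0.8, -0.5]
gripper_width: 0.43
now tx -0.013 ty 0.836 tz -0.031
final tx -0.013 ty 0.836 tz -0.031
spin 0.02 f [ 0.4 -0.8 -0.5] w 39.5
tee grip [ 0.5785 -0.1608] [0.0248 0.0095] 2.1 | plate [ 0.5779 -0.1574] yaw 3.8 iou [np.float64(0.607), np.float64(0.533)]
tee grip [ 0.5743 -0.1485] [0.0263 0.0479] 179.0 | plate [ 0.5771 -0.1622] yaw 7.1 iou [np.float64(0.039), np.float64(0.044)]
```

```bash
python3 -m inch '[1,-0.01,0.3,-0.03,0,1,0,0.2,0,0,1,0,0.12,0,0,1,0,0.12,0,0,1,0,0.12,0,0,1,0,0.08,0,0,1,0,0,0,0,1,0,0,0,0]'; python3 go.py .5748 -.1575 .08 3.2; python3 -m inch '[-1,0,0,0,0,-1,0,0,0,0,-1,0,0,0,0,-1,0,0,0,0,-1,0,-0.8,0,0,-1,0,-0.9,0,0,-1,0,-0.9,-0.9,0,-1,0,-0.9,-0.9,0,-1,0,0,-0.5,0,-1,0,0,0,0]';cat > chk.py <<'E'
from plates import *
c=vision.camera('wrist');p=cloud(c);hsv=cv2.cvtColor(c['img'],cv2.COLOR_RGB2HSV);np.savez('wl.npz',**c)
H=dict(ell=(.4716,-.2942),tee=(.5748,-.1575),cross=(.4718,-.1753))
plates(c,list(H),H,.036)
for k,h in H.items():
    m=(hsv[...,0]>70)&(hsv[...,0]<95)&(hsv[...,1]>100)&(np.hypot(p[...,0]-h[0],p[...,1]-h[1])<.06)&(p[...,2]>.045)&(p[...,2]<.08)
    q=p[m]
    if len(q)>100:
        A=np.c_[q[:,:2]-h,np.ones(len(q))];r=np.linalg.lstsq(A,q[:,2],rcond=None)[0];print(k,len(q),'top z/tilt',np.round(r,4))
E
python3 chk.py
```

```text
clock: 24.15
position: [0.5746, -0.159, 0.0801]
tcp_rot: [-1.571, 0.0, 0.055]
ft_force: [-14.8, 2.5, 43.1]
gripper_width: 0.43
now tx 0.005 ty 0.002 tz 0.031
final tx 0.005 ty 0.002 tz 0.031
spin -0.01 f [-14.8   2.5  43.1] w 39.5
clock: 25.15
position: [0.5792, -0.2597, 0.2306]
tcp_rot: [-1.574, -0.001, 0.049]
ft_force: [-0.8, 0.1, -0.9]
gripper_width: 0.997
ell grip [ 0.4739 -0.2917] [0.0412 0.018 ] 3.4 | plate [ 0.4731 -0.2934] yaw 3.1 iou [np.float64(0.936), np.float64(0.528)]
tee grip [ 0.5749 -0.1588] [0.0395 0.0151] 2.7 | plate [ 0.575  -0.1584] yaw 3.3 iou [np.float64(0.749), np.float64(0.291)]
cross grip [ 0.4745 -0.1752] [0.0403 0.0154] 2.8 | plate [ 0.4733 -0.1747] yaw 3.3 iou [np.float64(0.688)]
ell 2646 top z/tilt [0.0324 0.0481 0.0547]
tee 3723 top z/tilt [-0.0034 -0.0023  0.0558]
cross 3226 top z/tilt [ 0.0183 -0.0021  0.0556]
```

```bash
python3 -m inch '[-1,0,-0.5,0,-1,-1,0,-0.5,0,-1,-1,0,-0.5,0,-1,-1,0,-0.5,0,-1,-1,0,0,0,-1,-1,0,0,0,-1,-1,0,0,0,-1,-1,0,0,0,-1,-1,0,0,0,-1,-1,0,0,0,-1]'; python3 -m inch '[-1,0,0,0,-1,-1,0,0,0,-1,-1,0,0,0,-1,-1,0,0,0,-1,-1,0,0,0,-1,-1,0,0,0,-1,-1,0,0,0,-1,-1,0,0,0,-0.4,-1,0,0,0,0,-1,0,0,0,0]'; python3 go.py .57 .345 .33 90
```

```text
clock: 26.2
position: [0.5799, -0.2524, 0.3285]
tcp_rot: [-1.568, -0.0, 0.934]
ft_force: [0.6, 0.1, -1.0]
gripper_width: 1.001
clock: 27.2
position: [0.5799, -0.2533, 0.3292]
tcp_rot: [-1.569, -0.001, 1.574]
ft_force: [0.8, -0.3, -0.5]
gripper_width: 1.002
now tx 11.967 ty -0.016 tz 0.159
final tx 11.966 ty -0.016 tz 0.197
spin 0.04 f [ 0.8 -0.3 -0.5] w 92.2
```

```bash
python3 -m inch '[-1,0.9,0,0.1,0,-1,1,0,0.1,0,-1,1,0,0,0,-1,1,0,0,0,-1,1,0,0,0,-1,1,0,0,0,-1,1,0,0,0,-1,1,0,0,0,-1,1,0,0,0,-1,1,0,0,0]'; python3 -m inch '[-1,1,0,0,0,-1,1,0,0,0,-1,0,0,0,0,-1,0,0,0,0]'; python3 - <<'E'
from h import *
c=vision.camera('wrist');save(c,'w7');np.savez('w7.npz',**c);s=sense();print(s['position'],s['tcp_rot'])
p=cloud(c)
m=(p[...,2]>.1)&(p[...,2]<.116)&(p[...,0]<.56)&(p[...,1]>.25)&(p[...,1]<.45)
lab=m.astype(np.uint8)
n,l,st,ce=cv2.connectedComponentsWithStats(lab)
for i in range(1,n):
    if st[i,4]>60:
        q=p[l==i];r=cv2.minAreaRect(q[:,:2].astype(np.float32));print(st[i,4],np.round(r[0],4),np.round(r[1],4),round(r[2],1),'z',np.round(np.percentile(q[:,2],[5,50,95]),4),'rgb',c['img'][l==i].mean(0).round(),'mean',q.mean(0).round(4))
for t in ['wide_mid','middle_mid','narrow_mid','rack_top']:
    for r in nets.pinpoint(t,'wrist')[:2]: print(t,round(r['p'],2),np.round(r['at']),np.round(world(c,*r['at'],z=.058),4))
E
```

```text
clock: 28.2
position: [0.5679, 0.2425, 0.3301]
tcp_rot: [-1.571, 0.0, 1.573]
ft_force: [0.6, 0.4, -0.1]
gripper_width: 0.997
clock: 28.6
position: [0.5671, 0.342, 0.3293]
tcp_rot: [-1.569, 0.0, 1.577]
ft_force: [0.1, 0.5, 0.2]
gripper_width: 1.0
[0.56805986 0.34006433 0.32952751] [-1.56996790e+00  1.17006198e-03  1.57370197e+00]
585 [0.469  0.3108] [0.0073 0.0795] 85.7 z [0.1057 0.1083 0.1095] rgb [37. 56. 98.] mean [0.4681 0.3112 0.108 ]
499 [0.4753 0.3902] [0.0076 0.0657] 85.4 z [0.1037 0.1081 0.1095] rgb [50. 94. 62.] mean [0.4747 0.3901 0.1077]
356 [0.4725 0.3506] [0.0073 0.0515] 85.7 z [0.1068 0.1083 0.1097] rgb [115. 101.  53.] mean [0.4718 0.3506 0.1082]
wide_mid 0.79 [293.  88.] [0.4682 0.3111 0.058 ]
middle_mid 0.6 [359.  95.] [0.4764 0.3894 0.058 ]
narrow_mid 0.92 [328.  92.] [0.4733 0.3523 0.058 ]
rack_top 0.69 [326.  92.] [0.4729 0.3505 0.058 ]
```

View pics/w7.png

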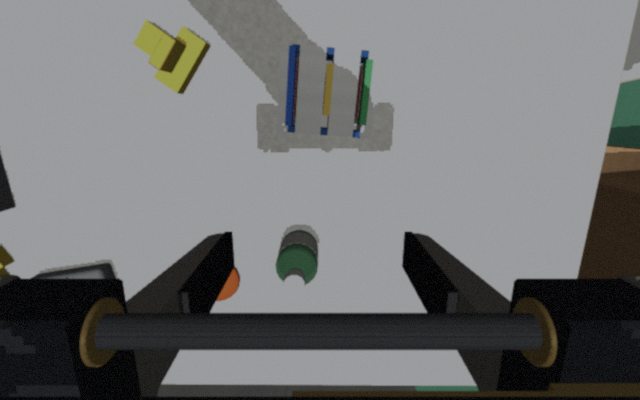

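```bash
python3 -m inch '[0.55,0,0.3,0,0.92,0.55,0,0.9,0,0,0.55,0,0.9,0,0,0.55,0,0.9,0,0,0.55,0,0,0,0,0.55,0,0,0,0]'; python3 go.py .469 .3108 .15 85.6
```

```text
clock: 29.45
position: [0.5689, 0.3395, 0.181]
tcp_rot: [-1.571, 0.0, 1.492]
ft_force: [-0.6, 1.0, 1.1]
gripper_width: 0.501
now tx -0.731 ty 0.620 tz 1.947
final tx -0.726 ty 0.620 tz 1.948
spin -0.03 f [-0.6  1.   1.1] w 46.1
```

```bash
python3 -m inch '[0.55,-0.24,0.1,0.65,0,0.55,-0.24,0.1,0.65,0,0.55,-0.25,0.1,0.648,0,0.55,0,0.2,0,0,0.55,0,0,0,0,0.55,0,0,0,0]'; python3 go.py .469 .3108 .088 85.6
```

```text
clock: 30.05
position: [0.4707, 0.3121, 0.1573]
tcp_rot: [-1.574, -0.002, 1.492]
ft_force: [0.9, -0.1, 0.4]
gripper_width: 0.225
now tx -0.029 ty 1.386 tz 0.031
final tx -0.029 ty 1.386 tz 0.032
spin -0.02 f [ 0.9 -0.1  0.4] w 20.7
```

```bash
python3 -m inch '[0.55,-0.029,0.3,0.03,0,0.55,0,0.5,0,0,0.55,0,0.57,0,0,0.55,0,0,0,0,0.55,0,0,0,0,1,0,0,0,0,1,0,0,0,0,1,0,0,0,0,1,0,0,0,0,1,0,0,0,0]' 25; python3 go.py .469 .3108 .088 85.6;python3 -m inch '[1,0,-0.3,0,0,1,0,-0.5,0,0,1,0,-0.5,0,0,1,0,-0.5,0,0,1,0,-0.5,0,0,1,0,-0.5,0,0,1,0,0,0,0]'; python3 go.py .70 -.27 .25 93.2
```

```text
clock: 31.05
position: [0.4678, 0.3108, 0.0882]
tcp_rot: [-1.573, -0.002, 1.493]
ft_force: [0.6, -0.4, 6.5]
gripper_width: 0.063
now tx 0.002 ty 0.005 tz -0.023
final tx 0.002 ty 0.005 tz -0.023
spin -0.01 f [ 0.6 -0.4  6.5] w 5.8
clock: 31.75
position: [0.468, 0.3109, 0.2308]
tcp_rot: [-1.576, -0.003, 1.493]
ft_force: [0.9, 0.3, 0.3]
gripper_width: 0.063
now tx -11.222 ty -0.384 tz -5.530
final tx -11.859 ty -0.384 tz -3.984
spin -1.53 f [0.9 0.3 0.3] w 5.8
```

```bash
python3 -m inch '[1,0,-0.2,0,-0.77,1,0,-0.2,0,-0.76,1,-0.912,0,-0.306,0,1,-0.912,0,-0.306,0,1,-0.912,0,-0.306,0,1,-0.912,0,-0.306,0,1,-0.912,0,-0.306,0,1,-0.912,0,-0.306,0,1,-0.912,0,-0.306,0,1,-0.912,0,-0.306,0]'; python3 -m inch '[1,-0.912,0,-0.306,0,1,-0.912,0,-0.306,0,1,-0.912,0,-0.306,0,1,-0.912,0,-0.306,0,1,-0.912,0,-0.306,0,1,0,0,0,0,1,0,0,0,0]';python3 go.py .70 -.27 .25 93.2
cat > slots.py <<'E'
from fit import *
c=vision.camera('wrist');save(c,'w8');np.savez('w8.npz',**c);p=cloud(c)
x0,y0,st=.40,-.36,.0005
X,Y=np.meshgrid(x0+st*np.arange(540),y0+st*np.arange(480));R=rot(c)
q=(np.stack([X,Y,np.full_like(X,.056)],-1)-np.array(c['origin']))@R
u=(q[...,0]/q[...,2]*c['fx']+c['cx']).astype(np.float32);v=(q[...,1]/q[...,2]*c['fy']+c['cy']).astype(np.float32)
zz=cv2.remap(p[...,2].astype(np.float32),u,v,cv2.INTER_LINEAR)
hole=cv2.morphologyEx(((zz<.0525)&(zz>.012)).astype(np.uint8),cv2.MORPH_OPEN,np.ones((5,5)))
n,l,s,ce=cv2.connectedComponentsWithStats(hole)
for k,g in dict(wide=(.5835,-.305),middle=(.5815,-.2732),narrow=(.5793,-.2416)).items():
    i=min((i for i in range(1,n) if 1000<s[i,4]<5000),key=lambda i:np.hypot(*(ce[i]*st+[x0,y0]-g)))
    r,f=fit((l==i).astype(np.uint8),x0,y0,st,k,(*g,.055),2)
    print(k,np.round(r[:2],4),round(np.degrees(r[2]),1),round(f,3))
E
python3 slots.py
```

```text
clock: 32.75
position: [0.6088, -0.0495, 0.246]
tcp_rot: [-1.569, 0.0, 1.626]
ft_force: [1.0, 0.2, 0.4]
gripper_width: 0.064
clock: 33.45
position: [0.6973, -0.2719, 0.2446]
tcp_rot: [-1.568, -0.002, 1.624]
ft_force: [0.4, 1.3, -1.3]
gripper_width: 0.061
now tx 0.036 ty -0.108 tz -0.056
final tx 0.036 ty -0.108 tz -0.056
spin -0.03 f [ 0.4  1.3 -1.3] w 5.6
wide [ 0.5846 -0.3061] 3.6 0.923
middle [ 0.583  -0.2749] 2.9 0.935
narrow [ 0.581  -0.2432] 3.3 0.913
```

View pics/w8.png

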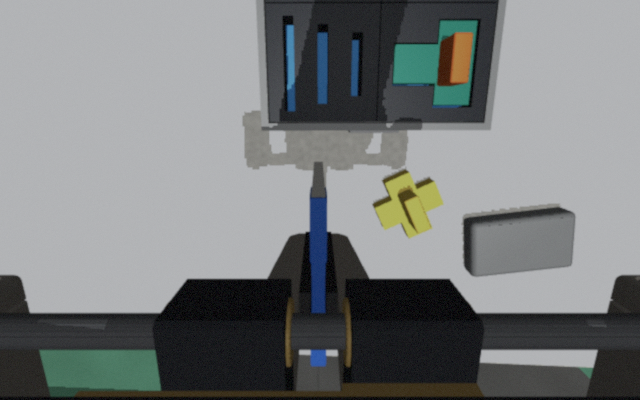

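```bash
python3 - <<'E'
from h import *
c=dict(np.load('w8.npz'));hsv=cv2.cvtColor(c['img'],cv2.COLOR_RGB2HSV)
b=(hsv[...,0]>105)&(hsv[...,0]<125)&(hsv[...,1]>120);col=b[150:,312:326].sum(1);r=150+np.flatnonzero(col>5);print(r.min(),r.max())
cols=[np.flatnonzero(b[k,300:340]).mean()+300 for k in (200,260,360)];print(cols)
s=sense()
for k in (r.min()-.5,r.max()+.5): print(np.round(world(c,np.interp(k,(200,360),(cols[0],cols[2])),k,.2446+.020),4))
print(s['position'])
E
python3 go.py .584 -.3056 .16 93.2
```

```text
198 366
[np.float64(317.5), np.float64(318.5), np.float64(317.5)]
[ 0.6593 -0.2748  0.2646]
[ 0.7396 -0.2706  0.2646]
[ 0.69767858 -0.26987475  0.24536405]
now tx -0.586 ty 1.707 tz 2.310
final tx -0.586 ty 1.707 tz 2.310
spin 0.00 f [-0.5  1.5  0. ] w 5.9
```

```bash
python3 -m inch '[1,-0.15,0.2,0.58,0,1,-0.15,0.2,0.58,0,1,-0.15,0.4,0.58,0,1,-0.12,0.4,0.59,0,1,0,0.4,0,0,1,0,0,0,0,1,0,0,0,0]';python3 go.py .5828 -.305 .12 93.2
```

```text
clock: 34.2
position: [0.5844, -0.3038, 0.1675]
tcp_rot: [-1.571, -0.001, 1.629]
ft_force: [0.2, -0.5, 0.4]
gripper_width: 0.067
now tx -0.022 ty 0.950 tz 0.034
final tx -0.022 ty 0.950 tz 0.034
spin 0.03 f [ 0.2 -0.5  0.4] w 6.2
```

```bash
python3 -c "
from h import *
for i in range(3):
    vision.camera('scene');s=sense();print(np.round(s['position'],4),np.round(s['tcp_rot'],4))"
```

```text
[ 0.5851 -0.3041  0.1681] [-1.5727e+00  1.0000e-04  1.6291e+00]
[ 0.5853 -0.3045  0.1683] [-1.5732e+00  6.0000e-04  1.6289e+00]
[ 0.5852 -0.3048  0.1683] [-1.5731e+00  7.0000e-04  1.6285e+00]
```

```bash
python3 -m inch '[1,-0.01,0.2,0.044,0,1,0,0.3,0,0,1,0,0.2,0,0,1,0,0.2,0,0,1,0,0.2,0,0,1,0,0.1,0,0,1,0,0.1,0,0,1,0,0.06,0,0,1,0,0,0,0]';python3 go.py .5828 -.305 .101 93.2
```

```text
clock: 35.25
position: [0.5818, -0.3064, 0.1011]
tcp_rot: [-1.571, 0.001, 1.626]
ft_force: [-4.5, 1.9, 12.2]
gripper_width: 0.065
now tx 0.027 ty 0.003 tz -0.022
final tx 0.027 ty 0.003 tz -0.022
spin -0.00 f [-4.5  1.9 12.2] w 6.0
```

```bash
python3 -m inch '[0.6,0,0,0,0,0.6,0,0,0,0,0.6,0,0,0,0,0.55,0,0,0,0,0.55,0,-0.4,0,0,0.55,0,-0.6,0,0,0.55,0,-0.8,0,0,0.55,0,-0.8,0,0.5,0.55,0,-0.2,0,0.52,0.55,0,0,0,0.5]'; python3 go.py .4753 .3902 .22 85.6
```

```text
clock: 36.25
position: [0.5829, -0.3069, 0.2419]
tcp_rot: [-1.576, 0.002, 1.492]
ft_force: [0.1, -0.8, -0.9]
gripper_width: 0.225
now tx 13.729 ty 0.437 tz 3.243
final tx 13.735 ty 0.437 tz 3.215
spin -0.02 f [ 0.1 -0.8 -0.9] w 20.7
```

```bash
python3 -m inch '[0.55,0.916,0,0.2145,0,0.55,0.916,0,0.2145,0,0.55,0.916,0,0.2145,0,0.55,0.916,0,0.2145,0,0.55,0.916,0,0.2145,0,0.55,0.916,0,0.2145,0,0.55,0.916,0,0.2145,0,0.55,0.916,0,0.2145,0,0.55,0.916,0,0.2145,0,0.55,0.916,0,0.2145,0]'; python3 -m inch '[0.55,0.916,0,0.2145,0,0.55,0.916,0,0.2145,0,0.55,0.916,0.2,0.2145,0,0.55,0.916,0.2,0.2145,0,0.55,0.91,0.4,0.212,0,0.55,0,0.5,0,0,0.55,0,0.4,0,0,0.55,0,0,0,0,0.55,0,0,0,0]'; python3 go.py .4753 .3902 .088 85.6
```

```text
clock: 37.25
position: [0.5093, 0.1602, 0.2389]
tcp_rot: [-1.571, 0.0, 1.494]
ft_force: [1.3, 0.3, 0.2]
gripper_width: 0.227
clock: 38.15
position: [0.4742, 0.3899, 0.1542]
tcp_rot: [-1.57, 0.0, 1.494]
ft_force: [-0.2, 0.3, 0.5]
gripper_width: 0.223
now tx 0.007 ty 1.324 tz -0.022
final tx 0.007 ty 1.324 tz -0.022
spin -0.00 f [-0.2  0.3  0.5] w 20.5
```

```bash
python3 -m inch '[0.55,0,0.3,0,0,0.55,0,0.5,0,0,0.55,0,0.52,0,0,0.55,0,0,0,0,0.55,0,0,0,0,1,0,0,0,0,1,0,0,0,0,1,0,0,0,0,1,0,0,0,0,1,0,0,0,0]' 25; python3 go.py .4753 .3902 .088 85.6;python3 -m inch '[1,0,-0.3,0,0,1,0,-0.5,0,0,1,0,-0.5,0,0,1,0,-0.5,0,0,1,0,-0.5,0,0,1,0,-0.5,0,-0.5,1,0,-0.2,0,-0.52,1,0,-0.2,0,-0.5,1,0,0,0,0]'; python3 go.py .70 -.27 .25 93.2
```

```text
clock: 39.15
position: [0.4749, 0.3906, 0.0896]
tcp_rot: [-1.573, -0.001, 1.494]
ft_force: [-0.5, -1.0, 5.5]
gripper_width: 0.065
now tx -0.006 ty 0.032 tz -0.009
final tx -0.006 ty 0.032 tz -0.009
spin -0.00 f [-0.5 -1.   5.5] w 6.0
clock: 40.05
position: [0.4744, 0.3901, 0.2502]
tcp_rot: [-1.573, -0.001, 1.627]
ft_force: [0.2, -0.4, -1.3]
gripper_width: 0.065
now tx -13.434 ty 0.005 tz -3.768
final tx -13.434 ty 0.005 tz -3.767
spin -0.00 f [ 0.2 -0.4 -1.3] w 6.0
```

```bash
python3 -m inch '[1,-0.896,0,-0.251,0,1,-0.896,0,-0.251,0,1,-0.896,0,-0.251,0,1,-0.896,0,-0.251,0,1,-0.896,0,-0.251,0,1,-0.896,0,-0.251,0,1,-0.896,0,-0.251,0,1,-0.896,0,-0.251,0,1,-0.896,0,-0.251,0,1,-0.896,0,-0.251,0]'; python3 -m inch '[1,-0.896,0,-0.251,0,1,-0.896,0,-0.251,0,1,-0.896,0,-0.251,0,1,-0.896,0,-0.251,0,1,-0.89,0,-0.253,0,1,0,0,0,0,1,0,0,0,0,1,0,0,0,0]';cat > held.py <<'E'
import sys
from h import *
lo,hi=int(sys.argv[1]),int(sys.argv[2]);c=vision.camera('wrist');save(c,sys.argv[3]);p=cloud(c)
S=np.array([sense()['position']]);hsv=cv2.cvtColor(c['img'],cv2.COLOR_RGB2HSV)
b=(hsv[...,0]>lo)&(hsv[...,0]<hi)&(hsv[...,1]>100);b[:, :306]=0;b[:,332:]=0
r=150+np.flatnonzero(b[150:].sum(1)>5);print(r.min(),r.max())
z=S[0,2]+.020
a=np.array([world(c,318,k,z) for k in (r.min()-.5,r.max()+.5)]);print('ends',np.round(a,4),'mid x %.4f'%a[:,0].mean(),'tcp',np.round(S,4))
# panel tops standing in case (z about .121)
m=((p[...,2]>.112)&(p[...,2]<.128)&(p[...,0]<.64)&(p[...,0]>.52)&(p[...,1]<-.22)).astype(np.uint8)
n,l,st,ce=cv2.connectedComponentsWithStats(m)
for i in range(1,n):
    if st[i,4]>60:
        q=p[l==i];R=cv2.minAreaRect(q[:,:2].astype(np.float32));print('top',st[i,4],np.round(R[0],4),np.round(R[1],4),round(R[2],1),np.round(np.percentile(q[:,2],[5,50,95]),4),'rgb',c['img'][l==i].mean(0).round())
E
python3 held.py 45 80 w9; sed -i "s/'w8'/'w8b'/;s/w8.npz/w8b.npz/" slots.py; python3 slots.py; python3 go.py .583 -.273 .16 93.2
```

```text
clock: 41.05
position: [0.6242, -0.0524, 0.2479]
tcp_rot: [-1.57, 0.0, 1.625]
ft_force: [0.8, 0.1, -0.2]
gripper_width: 0.066
clock: 41.85
position: [0.6994, -0.2683, 0.2477]
tcp_rot: [-1.57, -0.002, 1.628]
ft_force: [-0.3, -0.1, -0.3]
gripper_width: 0.067
211 313
ends [[ 0.6667 -0.2708  0.2681]
 [ 0.7137 -0.2681  0.2681]] mid x 0.6902 tcp [[ 0.6996 -0.2679  0.2481]]
top 1067 [ 0.5861 -0.3073] [0.0732 0.0075] 3.2 [0.1165 0.1212 0.1225] rgb [ 60.  95. 156.]
wide [ 0.5835 -0.305 ] 3.2 0.0
middle [ 0.583  -0.2747] 3.2 0.914
narrow [ 0.581  -0.2432] 2.9 0.924
now tx 0.036 ty 1.768 tz 2.336
final tx 0.030 ty 1.768 tz 2.336
spin 0.03 f [ 0.   0.3 -0.9] w 5.9
```

View pics/w9.png

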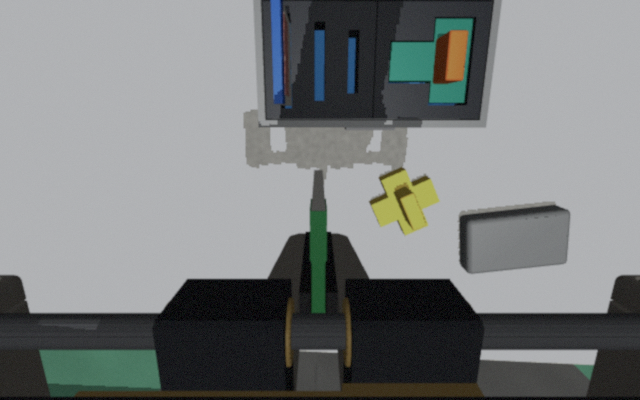

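```bash
python3 -m inch '[1,0.005,0.2,0.587,0,1,0.005,0.2,0.587,0,1,0.005,0.4,0.587,0,1,0.005,0.4,0.586,0,1,0,0.4,0,0,1,0,0,0,0,1,0,0,0,0,1,0,0,0,0]';python3 -c "
from h import *
P=[]
for i in range(3):
    vision.camera('scene');s=sense();P.append(s['position'])
print(np.mean(P,0),s['tcp_rot'])"; python3 go.py .5825 -.2735 .1025 93.2
```

```text
clock: 42.75
position: [0.584, -0.2752, 0.1697]
tcp_rot: [-1.573, 0.001, 1.628]
ft_force: [0.2, 0.2, -1.0]
gripper_width: 0.067
[ 0.58362941 -0.27541907  0.16934869] [-1.57240078e+00  6.77633252e-04  1.62727840e+00]
now tx 0.042 ty 1.332 tz 0.015
final tx 0.042 ty 1.332 tz 0.015
spin 0.01 f [ 0.2  0.1 -0.6] w 5.8
```

```bash
python3 -m inch '[1,0.036,0.2,0.02,0,1,0,0.3,0,0,1,0,0.2,0,0,1,0,0.2,0,0,1,0,0.2,0,0,1,0,0.12,0,0,1,0,0.1,0,0,1,0,0.05,0,0,1,0,0,0,0]';python3 go.py .5825 -.2735 .1025 93.2
```

```text
clock: 43.8
position: [0.5813, -0.274, 0.1024]
tcp_rot: [-1.57, 0.001, 1.626]
ft_force: [-6.7, 2.5, 15.9]
gripper_width: 0.065
now tx 0.008 ty -0.002 tz -0.024
final tx 0.008 ty -0.002 tz -0.024
spin -0.00 f [-6.7  2.5 15.9] w 6.0
```

```bash
python3 -m inch '[0.65,0,0,0,0,0.65,0,0,0,0,0.65,0,0,0,0,0.65,0,0,0,0,0.65,0,-0.4,0,0,0.65,0,-0.6,0,0,0.65,0,-0.8,0,0,0.6,0,-0.8,0,0.5,0.55,0,-0.2,0,0.52,0.55,0,0,0,0.5]'; python3 go.py .4725 .3506 .154 85.6
```

```text
clock: 44.8
position: [0.5826, -0.2745, 0.2425]
tcp_rot: [-1.575, 0.002, 1.492]
ft_force: [0.8, -0.9, -0.5]
gripper_width: 0.227
now tx 12.289 ty 1.771 tz 3.180
final tx 12.296 ty 1.771 tz 3.155
spin -0.02 f [ 0.8 -0.9 -0.5] w 20.9
```

```bash
python3 -m inch '[0.55,0.878,0,0.225,0,0.55,0.878,0,0.225,0,0.55,0.878,0,0.225,0,0.55,0.878,0,0.225,0,0.55,0.878,0,0.225,0,0.55,0.878,0,0.225,0,0.55,0.878,0,0.225,0,0.55,0.878,0,0.225,0,0.55,0.878,0,0.225,0,0.55,0.878,0,0.225,0]'; python3 -m inch '[0.55,0.878,0,0.225,0,0.55,0.878,0.2,0.225,0,0.55,0.878,0.3,0.225,0,0.55,0.878,0.3,0.23,0,0.55,0,0.5,0,0,0.55,0,0.47,0,0,0.55,0,0,0,0,0.55,0,0,0,0]'; python3 go.py .4725 .3506 .088 85.6
```

```text
clock: 45.8
position: [0.5023, 0.1739, 0.2397]
tcp_rot: [-1.571, 0.0, 1.494]
ft_force: [0.8, 0.1, -0.8]
gripper_width: 0.227
clock: 46.6
position: [0.4712, 0.3508, 0.1512]
tcp_rot: [-1.57, 0.0, 1.494]
ft_force: [0.2, 0.3, 0.0]
gripper_width: 0.225
now tx -0.003 ty 1.264 tz -0.026
final tx -0.003 ty 1.264 tz -0.026
spin -0.00 f [0.2 0.3 0. ] w 20.7
```

```bash
python3 -m inch '[0.55,0,0.3,0,0,0.55,0,0.5,0,0,0.55,0,0.48,0,0,0.55,0,0,0,0,0.55,0,0,0,0,1,0,0,0,0,1,0,0,0,0,1,0,0,0,0,1,0,0,0,0,1,0,0,0,0]' 25; python3 go.py .4725 .3506 .088 85.6;python3 -m inch '[1,0,-0.3,0,0,1,0,-0.5,0,0,1,0,-0.5,0,0,1,0,-0.5,0,0,1,0,-0.5,0,0,1,0,-0.5,0,-0.5,1,0,-0.2,0,-0.52,1,0,-0.2,0,-0.5,1,0,0,0,0]'; python3 go.py .70 -.24 .25 93.2
```

```text
clock: 47.6
position: [0.4719, 0.3514, 0.0885]
tcp_rot: [-1.573, -0.001, 1.494]
ft_force: [0.4, -1.4, 6.6]
gripper_width: 0.062
now tx -0.016 ty 0.009 tz -0.013
final tx -0.016 ty 0.009 tz -0.013
spin -0.00 f [ 0.4 -1.4  6.6] w 5.7
clock: 48.5
position: [0.4716, 0.3513, 0.2493]
tcp_rot: [-1.573, -0.001, 1.627]
ft_force: [0.8, 0.1, -0.9]
gripper_width: 0.064
now tx -12.063 ty -0.015 tz -3.900
final tx -12.062 ty -0.015 tz -3.901
spin 0.00 f [ 0.8  0.1 -0.9] w 5.9
```

```bash
python3 -m inch '[1,-0.928,0,-0.3,0,1,-0.928,0,-0.3,0,1,-0.928,0,-0.3,0,1,-0.928,0,-0.3,0,1,-0.928,0,-0.3,0,1,-0.928,0,-0.3,0,1,-0.928,0,-0.3,0,1,-0.928,0,-0.3,0,1,-0.928,0,-0.3,0,1,-0.928,0,-0.3,0]'; python3 -m inch '[1,-0.928,0,-0.3,0,1,-0.928,0,-0.3,0,1,-0.926,0,-0.3,0,1,0,0,0,0,1,0,0,0,0,1,0,0,0,0]'
python3 held.py 15 35 w10; sed -i "s/w8b/w8c/g" slots.py; python3 slots.py; python3 go.py .5805 -.2415 .16 93.2
```

```text
clock: 49.5
position: [0.6468, -0.106, 0.2469]
tcp_rot: [-1.57, -0.0, 1.625]
ft_force: [0.2, 0.8, 0.0]
gripper_width: 0.058
clock: 50.1
position: [0.6993, -0.2384, 0.2468]
tcp_rot: [-1.57, -0.002, 1.628]
ft_force: [0.7, 0.7, -1.2]
gripper_width: 0.065
227 397
ends [[ 0.6734 -0.2405  0.2672]
 [ 0.7587 -0.2356  0.2672]] mid x 0.7160 tcp [[ 0.6994 -0.238   0.2472]]
top 1163 [ 0.5864 -0.307 ] [0.0728 0.0075] 2.9 [0.1145 0.1212 0.1226] rgb [ 52.  87. 150.]
top 955 [ 0.5816 -0.275 ] [0.0654 0.0074] 3.1 [0.1169 0.1213 0.1226] rgb [ 77. 141.  95.]
wide [ 0.5835 -0.305 ] 3.2 0.0
middle [ 0.5815 -0.2732] 3.2 0.0
narrow [ 0.581  -0.2428] 2.8 0.936
now tx 0.071 ty 1.749 tz 2.381
final tx 0.064 ty 1.749 tz 2.382
spin 0.03 f [-0.1  0.9 -0.1] w 6.1
```

```bash
python3 -m inch '[1,0.02,0.2,0.593,0,1,0.02,0.2,0.593,0,1,0.02,0.4,0.593,0,1,0.02,0.4,0.593,0,1,0,0.4,0,0,1,0,0,0,0,1,0,0,0,0,1,0,0,0,0]';python3 -c "
from h import *
P=[]
for i in range(3):
    vision.camera('scene');s=sense();P.append(s['position'])
print(np.mean(P,0),s['tcp_rot'])"; python3 go.py .581 -.242 .1012 93.2
```

```text
clock: 51.0
position: [0.5824, -0.2424, 0.1686]
tcp_rot: [-1.573, 0.001, 1.628]
ft_force: [-0.7, 0.0, -0.0]
gripper_width: 0.064
[ 0.58208452 -0.24268344  0.16831158] [-1.57243694e+00  6.15595496e-04  1.62719348e+00]
now tx 0.017 ty 1.338 tz 0.016
final tx 0.017 ty 1.338 tz 0.016
spin 0.01 f [-0.7  0.  -0.4] w 5.9
```

```bash
python3 -m inch '[1,0.01,0.2,0.018,0,1,0,0.3,0,0,1,0,0.2,0,0,1,0,0.2,0,0,1,0,0.2,0,0,1,0,0.12,0,0,1,0,0.1,0,0,1,0,0.05,0,0,1,0,0,0,0]';python3 go.py .581 -.242 .1012 93.2; python3 -m inch '[0.65,0,0,0,0,0.65,0,0,0,0,0.65,0,0,0,0,0.65,0,0,0,0,0.65,0,-0.4,0,0,0.65,0,-0.6,0,0,0.65,0,-0.8,0,0,0.6,0,-0.8,-0.8,0,-1,0,-0.6,-0.8,0,-1,0,0,-0.8,0]';python3 -m inch '[-1,0,0,0,0,-1,0,0,0,0]'; python3 chk.py; python3 held.py 0 180 w11
```

```text
clock: 52.05
position: [0.5803, -0.2424, 0.1012]
tcp_rot: [-1.571, 0.001, 1.627]
ft_force: [-6.6, 2.7, 15.7]
gripper_width: 0.064
now tx 0.007 ty -0.001 tz -0.014
final tx 0.007 ty -0.001 tz -0.014
spin -0.00 f [-6.6  2.7 15.7] w 5.8
clock: 53.05
position: [0.6986, -0.237, 0.2604]
tcp_rot: [-1.58, 0.003, 1.625]
ft_force: [1.2, -0.0, 1.3]
gripper_width: 0.351
clock: 53.25
position: [0.6951, -0.2355, 0.2525]
tcp_rot: [-1.569, -0.001, 1.628]
ft_force: [-0.6, -1.1, -0.1]
gripper_width: 0.527
ell no grip
tee grip [ 0.5756 -0.16  ] [0.0392 0.0173] 2.9 | plate [ 0.5749 -0.159 ] yaw 3.4 iou [np.float64(0.941), np.float64(0.469)]
cross no grip
tee 3347 top z/tilt [ 0.0094 -0.0206  0.0552]
392 399
ends [[ 0.7502 -0.2336  0.2731]
 [ 0.7548 -0.2333  0.2731]] mid x 0.7525 tcp [[ 0.694  -0.2365  0.2531]]
top 1228 [ 0.5831 -0.3072] [0.0796 0.0076] 3.2 [0.1142 0.1212 0.1225] rgb [ 52.  87. 150.]
top 933 [ 0.5811 -0.2749] [0.066  0.0075] 3.0 [0.1168 0.1212 0.1225] rgb [ 79. 143.  97.]
top 705 [ 0.58   -0.2436] [0.052  0.0071] 3.3 [0.1194 0.1212 0.1226] rgb [130. 115.  58.]
```

View pics/w11.png

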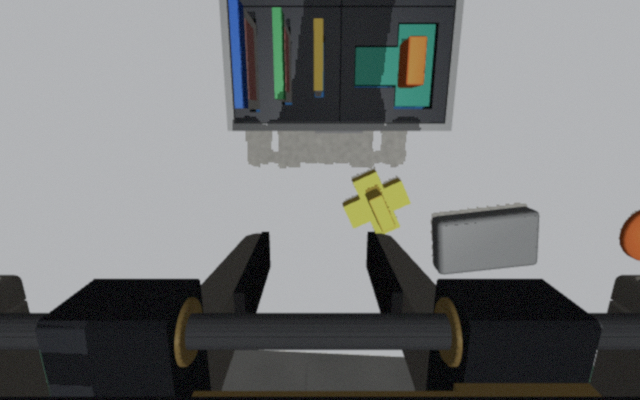

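```bash
python3 -m inch '[-1,0,-0.5,-0.5,0,-1,0,-0.5,-0.5,0,-1,0,-0.3,0,0,-1,0,0,0,0,-1,0,0,0,0]'; sed -i 's/p\[...,2\]>.045)/p[...,2]>.051)/;s/<.08)$/<.07)/' chk.py; python3 chk.py; python3 -c "
from h import *
c=vision.camera('wrist');save(c,'w12')"
```

```text
clock: 53.85
position: [0.7437, -0.2341, 0.3187]
tcp_rot: [-1.57, 0.001, 1.626]
ft_force: [-0.1, 0.3, -0.1]
gripper_width: 0.995
ell no grip
tee grip [ 0.5778 -0.1596] [0.0367 0.0172] 2.9 | plate [ 0.5761 -0.1592] yaw 2.4 iou [np.float64(0.816), np.float64(0.502)]
cross no grip
tee 2198 top z/tilt [ 0.0035 -0.0042  0.0557]
```

View pics/w12.png

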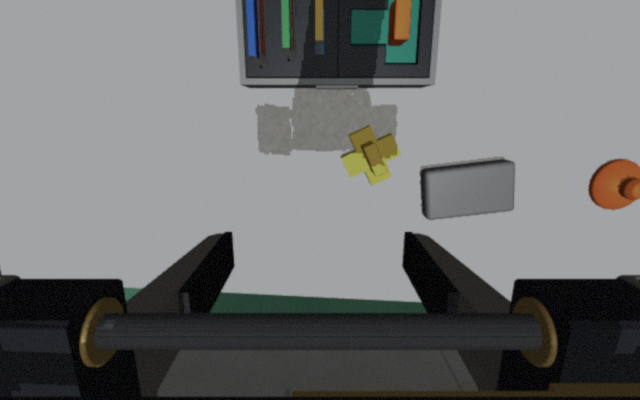

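```bash
python3 -m inch '[-1,0,0,0.8,0,-1,0,0,0.8,0,-1,0,0,0.8,0,-1,0,0,0.4,0,-1,0,0,0,0,-1,0,0,0,0]'; python3 chk.py;python3 - <<'E'
from h import *
c=vision.camera('scene');save(c,'s_end')
E
```

```text
clock: 54.55
position: [0.6048, -0.2417, 0.3188]
tcp_rot: [-1.571, 0.0, 1.626]
ft_force: [-0.1, -0.1, 0.7]
gripper_width: 0.998
ell grip [ 0.4738 -0.2934] [0.0391 0.0161] 2.7 | plate [ 0.4725 -0.2937] yaw 2.5 iou [np.float64(0.936), np.float64(0.491)]
tee grip [ 0.5744 -0.1599] [0.04   0.0174] 2.9 | plate [ 0.5751 -0.1595] yaw 2.8 iou [np.float64(0.782), np.float64(0.603)]
cross grip [ 0.4742 -0.1765] [0.0395 0.0172] 3.2 | plate [ 0.4736 -0.1762] yaw 3.1 iou [np.float64(0.676)]
ell 2494 top z/tilt [-0.0002 -0.0003  0.0559]
tee 1907 top z/tilt [-0.0018 -0.0012  0.0557]
cross 2115 top z/tilt [ 0.0015 -0.002   0.0557]
```

View pics/s_end.png

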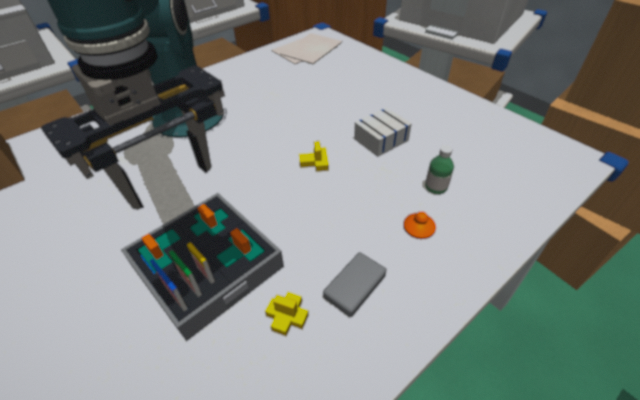

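All six pieces are in the case, the rack is empty, and the bystanders and yellow look-alikes are where they were.

```bash
python3 -c "
from station import robot
print(robot.job_done())"
```

```text
the job is handed in; nothing more can be done
None
```

All three base plates and all three panels are packed in the case, and the job is handed in at about 55 s of the 210 s limit. It reported no verdict.

| Check (wrist camera) | L, T and plus plates | Wide, middle and narrow panels |
|---|---|---|
| Height | Plate tops at 55.7–55.9 mm, foam top at 56 mm | Panel tops at about 121 mm, as expected when on the slot floor |
| Tilt | Under 0.01 rad | Not measured directly; they look upright in the last pictures |
| Distance from measured home | About 1–2 mm | About 1–2 mm |

- **L plate:** the first press left it 4.8 mm proud. I pressed its grip again with the fingers closed, and it then measured flush.
- **Tight fits:** the T plate showed about 43 N at the wrist while being pressed in. That is well under the 120 N wrist limit. It was the held plate pressing, not the arm or the gripper's body, which is what the 40 N rule covers.
- **Disagreement between cameras:** the scene camera put the T plate up to about 5 mm away from the wrist camera's reading before pickup. I aimed for the middle, and the plate still went in correctly.
- **Left alone:** in the last scene picture the target button, gel bottle, pendant and both yellow look-alikes appear unmoved, judged by eye. The gripper was clear of everything.

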